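# Complete the weight set, then lift the reference weight off the balance with forceps

## Task

Get the balance ready for its zero check: first complete the set by standing the two spare brass weights in the two empty pockets of the wooden block. Then take the sprung forceps from their rest, squeeze them to their red mark round the neck of the steel reference weight on the balance pan, so that the fork sits under its knob without pinching the neck, and lift the weight straight up off the pan. Finish holding it there, still and upright about 4 cm above the pan with the gap kept at the mark, while the balance settles; do not touch the reference weight with the gripper itself, and leave the small dropper bottle beside the balance where it stands.

Things in the scene. Friction and masses are not known exactly. Their poses are not given: they have to be found in the camera images.
- weight_1_centre (a point): Centre (24 mm above the foot) of one of four like brass-yellow working weights, 23 mm across, 48 mm tall, 100 g, each with a round knob on top; the straight body ends about 30 mm above the foot and is the part to hold. Two stand in pockets, two are spares on the bench; which is which varies. z axis: up along the weight.
- weight_2_centre (a point): Centre (24 mm above the foot) of one of four like brass-yellow working weights, 23 mm across, 48 mm tall, 100 g, each with a round knob on top; the straight body ends about 30 mm above the foot and is the part to hold. Two stand in pockets, two are spares on the bench; which is which varies. z axis: up along the weight.
- weight_3_centre (a point): Centre (24 mm above the foot) of one of four like brass-yellow working weights, 23 mm across, 48 mm tall, 100 g, each with a round knob on top; the straight body ends about 30 mm above the foot and is the part to hold. Two stand in pockets, two are spares on the bench; which is which varies. z axis: up along the weight.
- weight_4_centre (a point): Centre (24 mm above the foot) of one of four like brass-yellow working weights, 23 mm across, 48 mm tall, 100 g, each with a round knob on top; the straight body ends about 30 mm above the foot and is the part to hold. Two stand in pockets, two are spares on the bench; which is which varies. z axis: up along the weight.
- pocket_1 (a point): Centre of a round pocket of the wooden block, at bench height: 28 mm across, open below, so the weight stands on the bench and 36 mm of it stick out. The fixed block is 58 mm wide, 178 mm long, 12 mm high (15 mm at its dark ends); its four pockets lie 40 mm apart in a row along their y axis, in an order that varies. x axis: across the row.
- pocket_2 (a point): Centre of a round pocket of the wooden block, at bench height: 28 mm across, open below, so the weight stands on the bench and 36 mm of it stick out. The fixed block is 58 mm wide, 178 mm long, 12 mm high (15 mm at its dark ends); its four pockets lie 40 mm apart in a row along their y axis, in an order that varies. x axis: across the row.
- pocket_3 (a point): Centre of a round pocket of the wooden block, at bench height: 28 mm across, open below, so the weight stands on the bench and 36 mm of it stick out. The fixed block is 58 mm wide, 178 mm long, 12 mm high (15 mm at its dark ends); its four pockets lie 40 mm apart in a row along their y axis, in an order that varies. x axis: across the row.
- pocket_4 (a point): Centre of a round pocket of the wooden block, at bench height: 28 mm across, open below, so the weight stands on the bench and 36 mm of it stick out. The fixed block is 58 mm wide, 178 mm long, 12 mm high (15 mm at its dark ends); its four pockets lie 40 mm apart in a row along their y axis, in an order that varies. x axis: across the row.
- reference_weight: Steel knob weight, 120 g, 50 mm tall, standing on the balance pan. Origin on its axis half-way up its neck: foot 34 mm below, top 16 mm above. Body 28 mm across from -34 to -6 mm, neck 9 mm across from -6 to +6 mm, knob 23 mm across from +6 to +16 mm. z axis: up along it.
- forceps: Steel sprung forceps, 50 g, 210 mm long, lying level on their rest. Origin between the black finger grips, half-way up them (same point as forceps_grip). x axis: along the forceps to the tips; z up. The fixed arm is on the -y side; the moving arm, on the +y side, is hinged at x = -100 mm. A cross bar over the arms bears the red mark.
- forceps_grip (a point): Point between the two black finger grips, 36 mm long (x) and 16 mm high, to be squeezed from above along y. At the mark their outer faces are parallel at y = -12 and +12 mm (24 mm over both); relaxed the moving one stands 17 mm farther out (41 mm over both). The spring pushes back with about 5.5 N at the grips when relaxed, 14 N at the mark.
- forceps_fork (a point): Middle of the fork, 70 mm ahead of the grips: half-way between the tips at the mark; in a wider gap the middle lies farther to +y by half the extra gap. The two round tips, 4 mm thick, are straight from x = 50 to 90 mm of the forceps, then turn up 5 mm; at the mark they are parallel and 12.5 mm apart inside, relaxed 41 mm apart here.
- forceps_arm (a joint): Closing angle of the forceps' moving arm in rad: 0 relaxed, 0.17 at the red mark (12.5 mm gap), about 0.24 shut. 0.01 rad is 1 mm at the grips and 1.7 mm of gap. The mark counts as met from 0.155 to 0.185.
- forceps_rest: Low grey plastic rest, fixed: base 176 by 62 mm, 8 mm high, with two uprights on which the forceps lie at 39 mm height, at x = +43 mm (76 mm wide) and x = -90 mm (26 mm wide) of the forceps; lips 7 mm higher at the ends of each upright. Origin: on the bench 45 mm below the forceps' origin, within 4 mm; same axes.
- balance: White top-pan balance, fixed, 140 (x) by 120 (y) mm, body 54 mm high, round steel pan 92 mm across on top. Origin: centre of its underside; the front with the display faces -x.
- pan (a point): Centre of the pan's upper face, 67 mm above the bench, the highest part of the balance.
- dropper_centre (a point): Bystander: amber dropper bottle with black cap, 33 mm across, 85 mm tall; its centre.

How it is judged:
On the way, in this order (a step that is already met when the one before it is completed fails the run):
1. all four pockets of the block hold a weight standing on the bench (((horizontal distance between weight_1_centre and pocket_1 below 0.005 m and height (world z) of weight_1_centre below 0.027 m) or (horizontal distance between weight_2_centre and pocket_1 below 0.005 m and height (world z) of weight_2_centre below 0.027 m) or (horizontal distance between weight_3_centre and pocket_1 below 0.005 m and height (world z) of weight_3_centre below 0.027 m) or (horizontal distance between weight_4_centre and pocket_1 below 0.005 m and height (world z) of weight_4_centre below 0.027 m)) and ((horizontal distance between weight_1_centre and pocket_2 below 0.005 m and height (world z) of weight_1_centre below 0.027 m) or (horizontal distance between weight_2_centre and pocket_2 below 0.005 m and height (world z) of weight_2_centre below 0.027 m) or (horizontal distance between weight_3_centre and pocket_2 below 0.005 m and height (world z) of weight_3_centre below 0.027 m) or (horizontal distance between weight_4_centre and pocket_2 below 0.005 m and height (world z) of weight_4_centre below 0.027 m)) and ((horizontal distance between weight_1_centre and pocket_3 below 0.005 m and height (world z) of weight_1_centre below 0.027 m) or (horizontal distance between weight_2_centre and pocket_3 below 0.005 m and height (world z) of weight_2_centre below 0.027 m) or (horizontal distance between weight_3_centre and pocket_3 below 0.005 m and height (world z) of weight_3_centre below 0.027 m) or (horizontal distance between weight_4_centre and pocket_3 below 0.005 m and height (world z) of weight_4_centre below 0.027 m)) and ((horizontal distance between weight_1_centre and pocket_4 below 0.005 m and height (world z) of weight_1_centre below 0.027 m) or (horizontal distance between weight_2_centre and pocket_4 below 0.005 m and height (world z) of weight_2_centre below 0.027 m) or (horizontal distance between weight_3_centre and pocket_4 below 0.005 m and height (world z) of weight_3_centre below 0.027 m) or (horizontal distance between weight_4_centre and pocket_4 below 0.005 m and height (world z) of weight_4_centre below 0.027 m))), for 0.2 s.
2. the forceps, off their rest, are squeezed to the mark round the neck of the reference weight (value of joint forceps_arm between 0.155 and 0.185 rad and x of reference_weight in the frame of forceps between 0.054 and 0.088 m and y of reference_weight in the frame of forceps between -0.009 and 0.009 m and z of reference_weight in the frame of forceps between -0.008 and 0.008 m and contact force between forceps and forceps_rest below 0.05 N), for 0.2 s.
At the end, for the whole second after the job is handed in: All 4 pockets hold a seated weight (5 mm). The robot holds the forceps still, joint 0.155-0.185 rad (gap 10-15 mm); the reference weight hangs by its knob in the fork, tilt < 0.3 rad, < 30 mm/s, within 45 mm of the pan's axis, foot 15-70 mm above the pan, touching neither balance nor gripper (all of step 1 and value of joint forceps_arm between 0.155 and 0.185 rad and x of reference_weight in the frame of forceps between 0.054 and 0.088 m and y of reference_weight in the frame of forceps between -0.009 and 0.009 m and z of reference_weight in the frame of forceps between -0.008 and 0.008 m and contact force between forceps and reference_weight above 0.5 N and contact force between each of reference_weight, forceps and balance below 0.05 N and contact force between reference_weight and the fingers below 0.05 N and horizontal distance between reference_weight and pan below 0.045 m and z of reference_weight in the frame of pan between 0.049 and 0.104 m and angle between reference_weight's own z axis and vertical below 0.3 rad and linear speed of reference_weight below 0.03 m/s and velocity of joint forceps_arm between -0.05 and 0.05 rad/s and contact force between forceps and the fingers above 3 N); the arm keeps its last pose, push and grip.
It fails at once if the reference weight is pinched or struck with the forceps (over 12 N) (contact force between forceps and reference_weight above 12 N).
It fails at once if the gripper touches the reference weight (contact force between reference_weight and the fingers above 0.5 N).
It fails at once if the forceps leave the marked gap while the reference weight hangs in them over 10 mm above the pan (z of reference_weight in the frame of pan above 0.044 m and contact force between forceps and reference_weight above 0.3 N and not (value of joint forceps_arm between 0.15 and 0.19 rad)).
It fails at once if the reference weight is tipped over (angle between reference_weight's own z axis and vertical above 0.8 rad).
It fails at once if the dropper bottle is pushed more than 2 cm or tipped (distance of dropper_centre from where it was at the start of the episode above 0.02 m or angle between dropper_centre's own z axis and vertical above 0.4 rad).
It also fails if it takes over 58 s, if anything falls off the work surface, if the arm or the gripper's body presses on something with over 40 N, if the wrist force passes 120 N, or if a joint passes its speed limit or range.

## Robot

A 6-joint arm with a two-finger parallel gripper is mounted at the origin on the work surface; the furniture and walls round the work are solid. World frame = base frame: x ahead of the robot, y to its left, z up, the work surface at z = 0. Lengths are in m, angles in rad, forces in N, time in s.
With the tool pointing down it reaches from about 0.15 to 0.775 m from the base axis. Payload 6.1 kg.
Tool frame: the origin (TCP) lies at the very end of the fingers, on their centre line; the grasp point (between the pads) lies 19 mm behind it; y points along the fingers, z is the direction in which the jaws open and shut, and the axes are right-handed (so a half turn about y gives the same grasp; the last joint's range is limited). The gripper opens to 85 mm and grips with 20 to 120 N. Pads are 22 mm wide; open, the fingers measure 114 mm over their backs; the gripper's body (76 mm by 85 mm) begins 54 mm behind the grasp point. The pads swing forward as they close: fully open they stand 13 mm farther back than shut.
Start: joints at [-1.222, 0.126, -0.04, 1.405, 0, 1.571], TCP at [0.179, -0.493, 0.205] pointing down, gripper open.
Joint ranges: [-2.72, 2.72], [-0.95, 1.95], [-1.27, 1.35], [-1.78, 2.02], [-1.46, 1.47], [-3.14, 3.14]. Speed limits (rad/s): [2.39, 2.39, 3.01, 3.14, 3.14, 3.14].

## Interface

Orientations are given as a rotation vector (axis times angle).
In Python, from plant import r, viewer, finish_job gives the robot as it stands.
- The arm moves only by the tool move_arm, never from a script. Its argument "targets" is a list of rows, each a list of 3 entries, a list of its own where there are three numbers: the turn, a rotation vector about the tool's x, y, z in rad, then the shift along the tool's x, y, z in mm, then the closure in counts, from 0 (fully open) to 255 (shut). In form: [[[wx, wy, wz], [dx, dy, dz], gripper], ...]. A call has exactly 10 rows; each row shifts and turns the commanded pose from where the row before left it, along the tool's axes as they then stand; what a row does not reach is not made up. A row lasts 1/12 s, in which the tool goes at most 41.7 mm and 7.16 degrees, less where a joint would pass 70% of its speed; a pose out of reach is approached as far as the arm can. A call with a gripper value outside its range is refused whole. The fingers move at their own pace and stop on an object; the grip force is fixed at half the most. Time passes only in rows, so rows that do not move let the fingers close, or fill a call up. It gives the time, the measured TCP pose, the force and the opening at its end, in the units of the state.
- r.get_state(): the state, without advancing time (a new reading comes with each control period).
- viewer.grab_frame(name): name is "scene" or "top" or "wrist"; returns a dict with "image" (384x512x3 uint8, red, green, blue), "intrinsics" (3x3 intrinsics, pixels), "xyz" and "rotation" of the camera in the world; the wrist camera has in their place "mount" (4x4, takes a point from camera to tool coordinates, whose origin is the TCP and whose axes are the tool frame's). Camera axes: x right, y down, z forward; pixel columns grow to the right and rows downward; lengths in m; the calibration is good to about 2 mm. A picture is of the moment at which its call begins: read the wrist's pose just before it. There is no depth.
- finish_job(): hands the job in, once; it reports no verdict.
The state is a dict: "clock": time; "joint_positions": joint angles; "joint_vel": joint speeds; "joint_efforts": joint torques, N m; "tcp_pos": TCP position; "orientation": TCP orientation; "ft_force": force on the tool from outside, world axes, zero at the start; "ft_torque": the same for the moment, N m; "opening": finger opening in m.
Only numpy, scipy, OpenCV 4.12 (cv2) and the standard library are available. Lean on these libraries where they do the work, as an engineer would, in place of code of your own. Each camera call takes 0.05 s, during which the arm holds its last target. There are 200 camera calls.

## Working session

There is one attempt and no reset: what is moved stays moved. The work goes in short steps, Python scripts to look and compute and a tool call to move; the robot and the scene stay as the last step left them, time stands still between calls to the robot, and variables do not carry over. Pictures are saved under pics/ and viewed, about 8 in all and at most 12, crops included, and the job is handed in when it is done.

Besides the shell and the picture viewer there is one more tool, called after "Emit:" as name(argument=value, ...) on one line, values as JSON. move_arm: Moves the arm, as the interface text tells. Its arguments: {"type":"object","properties":{"targets":{"type":"array","items":{"type":"array"}}},"required":["targets"]}

```bash
ls; mkdir -p pics; python3 - <<'E'
from plant import r, viewer
import cv2, numpy as np
s=r.get_state()
for k in("clock","tcp_pos","orientation","ft_force","opening"):print(k,s[k])
for n in("scene","top"):
    f=viewer.grab_frame(n); cv2.imwrite(f"pics/{n}0.png",f["image"][:,:,::-1])
    print(n,f["intrinsics"],f["xyz"],f["rotation"])
f=viewer.grab_frame("wrist");cv2.imwrite("pics/wrist0.png",f["image"][:,:,::-1]);print(f["intrinsics"],f["mount"])
a=cv2.imread("pics/top0.png");cv2.imwrite("pics/top0b.png",cv2.resize(a,(800,600),interpolation=cv2.INTER_CUBIC))
E
```

```text
pics
clock 0.0
tcp_pos [ 0.17928192 -0.49296135  0.20462768]
orientation [-0.35826402  2.03349345 -2.03024047]
ft_force [ 0.08440733 -1.2330065  -0.07044992]
opening 0.08531688946871739
scene [[483.88756897   0.         256.50597789]
 [  0.         483.88756897 194.70387511]
 [  0.           0.           1.        ]] [-0.01543366  0.5358252   0.68165516] [-0.75075996  2.45481337 -1.2768788 ]
top [[395.43281525   0.         249.07909139]
 [  0.         395.43281525 200.23761865]
 [  0.           0.           1.        ]] [ 0.37350294 -0.17920892  0.9146305 ] [-2.13992848  2.18757234 -0.16547931]
[[293.80055512   0.         258.54603073]
 [  0.         293.80055512 195.6061459 ]
 [  0.           0.           1.        ]] [[-4.15949537e-04  9.58738660e-01  2.84288601e-01 -7.21544036e-02]
 [-6.53490533e-04 -2.84288825e-01  9.58738461e-01 -1.68065065e-01]
 [ 9.99999700e-01  2.13006910e-04  7.44776444e-04  9.32639167e-04]
 [ 0.00000000e+00  0.00000000e+00  0.00000000e+00  1.00000000e+00]]
```

View pics/top0b.png

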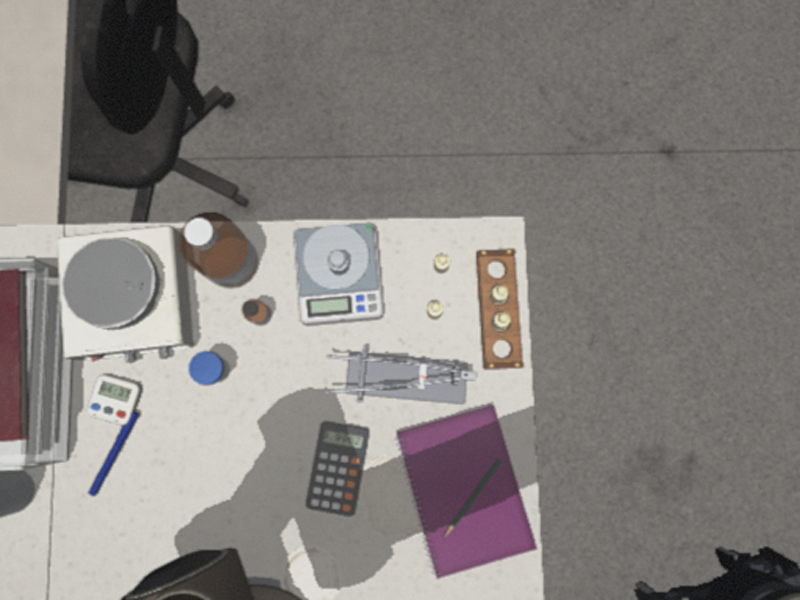

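View pics/scene0.png

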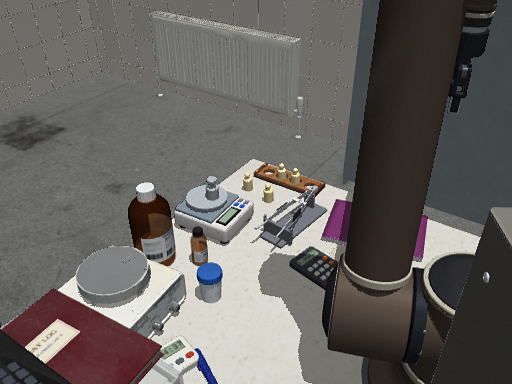

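Top view (800x600 picture): the empty pockets are at (497,270) and (502,349), and the spares' knobs at (442,262) and (435,309). The balance weight is at (338,260), the forceps run from the hinge at (473,375) to the tips at about (333,370), and the dropper is at (257,310). Next I turn these into coordinates.

```bash
cat > h.py <<'E'
import numpy as np, cv2
from scipy.spatial.transform import Rotation as R
from plant import r, viewer
def grab(n,save=None,scale=1.5625):
    s=r.get_state(); f=viewer.grab_frame(n)
    K=np.array(f["intrinsics"])
    if n=="wrist":
        M=np.array(f["mount"]); Rt=R.from_rotvec(s["orientation"]).as_matrix()
        Rc=Rt@M[:3,:3]; p=np.array(s["tcp_pos"])+Rt@M[:3,3]
    else: Rc=R.from_rotvec(f["rotation"]).as_matrix(); p=np.array(f["xyz"])
    im=f["image"][:,:,::-1].copy()
    if save:
        np.savez(f"pics/{save}.npz",K=K,Rc=Rc,p=p,im=im)
        cv2.imwrite(f"pics/{save}.png",cv2.resize(im,None,fx=scale,fy=scale,interpolation=cv2.INTER_CUBIC))
    return im,K,Rc,p
def load(n): d=np.load(f"pics/{n}.npz"); return d["im"],d["K"],d["Rc"],d["p"]
def w(cam,uv,z):
    _,K,Rc,p=cam; d=Rc@np.linalg.inv(K)@[uv[0],uv[1],1]; return p+d*(z-p[2])/d[2]
def px(cam,P):
    _,K,Rc,p=cam; q=K@(Rc.T@(np.array(P)-p)); return q[:2]/q[2]
def st():
    s=r.get_state(); m=R.from_rotvec(s["orientation"]).as_matrix()
    print("t %.2f"%s["clock"],"tcp",np.round(s["tcp_pos"],4),"F",np.round(s["ft_force"],1),"op %.4f"%s["opening"]);print("tool axes x,y,z (cols)\n",np.round(m,4)); return np.array(s["tcp_pos"]),m
E
python3 - <<'E'
from h import *
st()
c=grab("top","t1")
pts=dict(pA=(497,270,.012),pB=(502,349,.012),sA=(442,262,.045),sB=(435,309,.045),w1=(500,293,.045),w2=(502,320,.045),ref=(338,260,.117),hinge=(473,375,.05),grip=(0,0,0),tip1=(333,353,.045),tip2=(332,391,.045),drop=(255,309,.085),bo=(200,230,.2),mark=(423,376,.06),bar0=(365,347,.05),bar1=(361,397,.05),blu=(207,366,.07))
for k,v in pts.items():
    if v[0]: print(k,np.round(w(c,(v[0]*.64,v[1]*.64),v[2]),3))
E
```

```text
t 0.15 tcp [ 0.1793 -0.4931  0.2048] F [ 0.8 -0.5  0.5] op 0.0851
tool axes x,y,z (cols)
 [[-9.398e-01 -4.000e-04  3.417e-01]
 [-3.417e-01  1.200e-03 -9.398e-01]
 [-0.000e+00 -1.000e+00 -1.200e-03]]
pA [ 0.553 -0.363  0.012]
pB [ 0.435 -0.365  0.012]
sA [ 0.56  -0.277  0.045]
sB [ 0.492 -0.265  0.045]
w1 [ 0.513 -0.359  0.045]
w2 [ 0.474 -0.36   0.045]
ref [ 0.55  -0.132  0.117]
hinge [ 0.397 -0.315  0.05 ]
tip1 [ 0.432 -0.119  0.045]
tip2 [ 0.38  -0.117  0.045]
drop [ 0.491 -0.018  0.085]
bo [0.571 0.025 0.2  ]
mark [ 0.397 -0.244  0.06 ]
bar0 [ 0.44  -0.165  0.05 ]
bar1 [ 0.37  -0.158  0.05 ]
blu [0.417 0.05  0.07 ]
```

Emit:
move_arm(targets=[[[0, 0.1162, 0], [-38, 0, -6], 100], [[0, 0.1162, 0], [-36, 0, -11], 100], [[0, 0.1162, 0], [-34, 0, -16], 100], [[0, 0, 0], [-35, 0, -20], 100], [[0, 0, 0], [-35, 0, -20], 100], [[0, 0, 0], [-35, 0, -20], 100], [[0, 0, 0], [-35, 0, -20], 100], [[0, 0, 0], [-35, 0, -20], 100], [[0, 0, 0], [-35, 0, -20], 100], [[0, 0, 0], [0, 0, 0], 100]])

```text
clock: 1.03
tcp_pos: [0.4882, -0.3115, 0.2042]
orientation: [-0.017, 2.215, -2.21]
ft_force: [-0.6, -1.1, -0.8]
opening: 0.052
```

```bash
python3 - <<'E'
from h import *
st(); grab("wrist","w1")
E
```

```text
t 1.03 tcp [ 0.4882 -0.3115  0.2042] F [-0.6 -1.1 -0.8] op 0.0520
tool axes x,y,z (cols)
 [[-0.9999  0.0011  0.0168]
 [-0.0168  0.002  -0.9999]
 [-0.0011 -1.     -0.0019]]
```

View pics/w1.png

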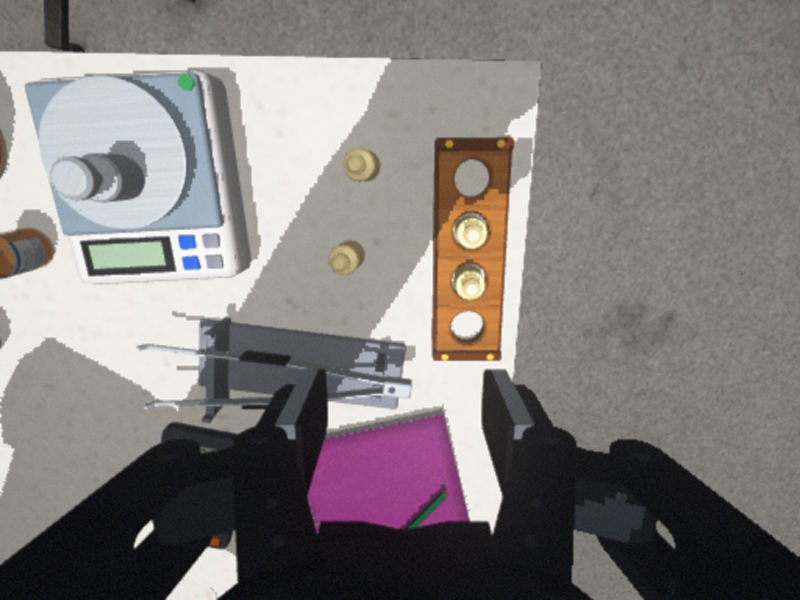

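The wrist picture (800x600) shows the spares' knobs at (357,162) and (343,257), and the empty pockets at (473,178) and (467,325). The reference knob is at (74,178), the forceps tips at (140,347) and (147,405), and the hinge at (402,389).

```bash
python3 - <<'E'
from h import *
c=load("w1")
for k,v in dict(sA=(357,162,.048),sB=(343,257,.048),w1=(470,229,.048),w2=(470,280,.048),pA=(473,178,.012),pB=(467,325,.012),ref=(74,178,.117),panc=(113,152,.067),t1=(140,347,.050),t2=(147,405,.050),hinge=(398,389,.05),crossA=(203,322,.046),crossB=(212,418,.046)).items():
    print(k,np.round(w(c,(v[0]*.64,v[1]*.64),v[2]),4))
print("c2 body foot checks: sA foot px", px(c,w(c,(343*.64,257*.64),.048)*[1,1,0])/.64)
im=c[0]
# brass blobs & pocket outlines for refinement
hsv=cv2.cvtColor(im,cv2.COLOR_BGR2HSV)
m=cv2.inRange(hsv,(18,60,60),(32,200,255)); n,l,s,cc=cv2.connectedComponentsWithStats(m)
for i in range(1,n):
    if s[i,4]>80: print(s[i],cc[i], np.round(w(c,cc[i],.02),4))
E
```

```text
sA [ 0.5652 -0.2793  0.048 ]
sB [ 0.5002 -0.2686  0.048 ]
w1 [ 0.5217 -0.3581  0.048 ]
w2 [ 0.485  -0.3603  0.048 ]
pA [ 0.5557 -0.3634  0.012 ]
pB [ 0.4383 -0.3654  0.012 ]
ref [ 0.5534 -0.1343  0.117 ]
panc [ 0.5683 -0.1272  0.067 ]
t1 [ 0.4294 -0.1147  0.05  ]
t2 [ 0.3808 -0.1131  0.05  ]
hinge [ 0.398  -0.3093  0.05  ]
crossA [ 0.4487 -0.1624  0.046 ]
crossB [ 0.3679 -0.1609  0.046 ]
c2 body foot checks: sA foot px [350.55964241 246.31839122]
[220  95  23  21 384] [230.79166667 105.12760417] [ 0.5641 -0.2792  0.02  ]
[291 138  22  22 213] [301.27230047 146.50234742] [ 0.5184 -0.3627  0.02  ]
[211 154  22  22 356] [221.36235955 164.40730337] [ 0.4951 -0.2671  0.02  ]
[291 169  20  23 241] [299.86307054 178.7219917 ] [ 0.479  -0.3633  0.02  ]
```

Emit:
move_arm(targets=[[[0, 0, 0], [-25.5, 20, -10.3], 100], [[0, 0, 0], [-25.5, 20, -10.3], 100], [[0, 0, 0], [-25.6, 20, -10.3], 100], [[0, 0, 0], [0, 30, 0], 100], [[0, 0, 0], [0, 30, 0], 100], [[0, 0, 0], [0, 30, 0], 100], [[0, 0, 0], [0, 25, 0], 100], [[0, 0, 0], [0, 16, 0], 100], [[0, 0, 0], [0, 0, 0], 100], [[0, 0, 0], [0, 0, 0], 255]])

```text
clock: 1.92
tcp_pos: [0.558, -0.2838, 0.0138]
orientation: [-0.013, 2.219, -2.217]
ft_force: [0.3, -0.3, 0.0]
opening: 0.0413
```

Emit:
move_arm(targets=[[[0, 0, 0], [0, 0, 0], 255], [[0, 0, 0], [0, 0, 0], 255], [[0, 0, 0], [0, 0, 0], 255], [[0, 0, 0], [0, 0, 0], 255], [[0, 0, 0], [0, 0, 0], 255], [[0, 0, 0], [0, 0, 0], 255], [[0, 0, 0], [0, -20, 0], 255], [[0, 0, 0], [0, -30, 0], 255], [[0, 0, 0], [0, -30, 0], 255], [[0, 0, 0], [0, 0, 0], 255]])

```text
clock: 2.75
tcp_pos: [0.5622, -0.2847, 0.101]
orientation: [-0.003, 2.208, -2.217]
ft_force: [0.3, -1.1, -0.6]
opening: 0.0094
```

```bash
python3 - <<'E'
from h import *
st(); c=grab("wrist","w2")
print(px(c,[.5557,-.3634,.012])/.64)
E
```

```text
t 2.75 tcp [ 0.5622 -0.2847  0.101 ] F [ 0.3 -1.1 -0.6] op 0.0094
tool axes x,y,z (cols)
 [[-0.9999  0.0081  0.0107]
 [-0.0108 -0.004  -0.9999]
 [-0.008  -1.      0.0041]]
[535.22272069 312.57370677]
```

View pics/w2.png

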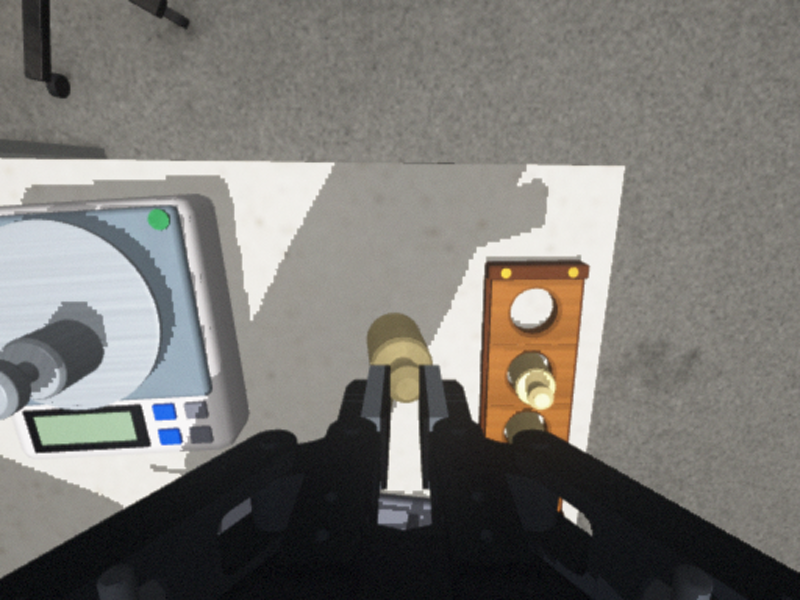

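```bash
python3 - <<'E'
from h import *
c=load("w2")
for P in ([.5645,-.279,0],[.5645,-.279,.03],[.5645,-.279,.048]): print(px(c,P)/.64)
for z in (0.048,.08,.1): print(z,w(c,(405*.64,386*.64),z), "foot z-50",)
for z in (0.0,.03): print(z,w(c,(394*.64,331*.64),z))
tcp,m=st(); 
E
```

```text
[392.01383365 291.63584185]
[390.91341522 305.28120316]
[390.12188176 315.09634237]
0.048 [ 0.52530663 -0.28698125  0.048     ] foot z-50
0.08 [ 0.54089041 -0.28656522  0.08      ] foot z-50
0.1 [ 0.55063027 -0.2863052   0.1       ] foot z-50
0.0 [ 0.53929512 -0.2803331   0.        ]
0.03 [ 0.54974842 -0.28075205  0.03      ]
t 2.80 tcp [ 0.5615 -0.2844  0.0984] F [ 1.   0.4 -1.7] op 0.0093
tool axes x,y,z (cols)
 [[-0.9999  0.006   0.0107]
 [-0.0107 -0.003  -0.9999]
 [-0.006  -1.      0.003 ]]
```

The weight slipped down and is now held by its neck: the knob is at (405,386), between the fingertips. I'll set it back on the bench and grip it again lower and better centred.

Emit:
move_arm(targets=[[[0, 0, 0], [0, 12, 0], 255], [[0, 0, 0], [0, 12, 0], 255], [[0, 0, 0], [0, 12, 0], 255], [[0, 0, 0], [0, 4, 0], 255], [[0, 0, 0], [0, 2, 0], 255], [[0, 0, 0], [0, 2, 0], 255], [[0, 0, 0], [0, 2, 0], 255], [[0, 0, 0], [0, 2, 0], 255], [[0, 0, 0], [0, 0, 0], 255], [[0, 0, 0], [0, 0, 0], 255]])

```text
clock: 3.63
tcp_pos: [0.5596, -0.2835, 0.0467]
orientation: [-0.011, 2.216, -2.216]
ft_force: [0.5, 1.2, -0.9]
opening: 0.0096
```

```bash
python3 - <<'E'
from h import *
st(); c=grab("wrist","w3")
s=r.get_state();print(s["joint_vel"],s["ft_force"])
a,b=px(c,[.562,-.284,.03]),0
im=c[0][150:310,150:400]
t=grab("scene"); q=px(t,[.562,-.284,.03]).astype(int);print(q)
i2=t[0][q[1]-40:q[1]+40,q[0]-60:q[0]+65]
o=np.hstack([cv2.resize(im,(500,320),interpolation=2),cv2.resize(i2,(300,192),interpolation=2).repeat(1,0) if 0 else cv2.copyMakeBorder(cv2.resize(i2,(300,192),interpolation=2),0,128,0,0,0)])
cv2.imwrite("pics/w3c.png",o)
E
```

```text
t 3.63 tcp [ 0.5596 -0.2835  0.0467] F [ 0.5  1.2 -0.9] op 0.0096
tool axes x,y,z (cols)
 [[-9.999e-01  5.000e-04  1.050e-02]
 [-1.050e-02 -2.000e-04 -9.999e-01]
 [-5.000e-04 -1.000e+00  2.000e-04]]
[ 2.57644115e-04 -2.57142226e-03  3.11070884e-04 -9.65690311e-05
 -2.51079774e-04  2.47956464e-07] [ 0.67825605  1.02575167 -1.0059474 ]
[249 178]
```

View pics/w3c.png

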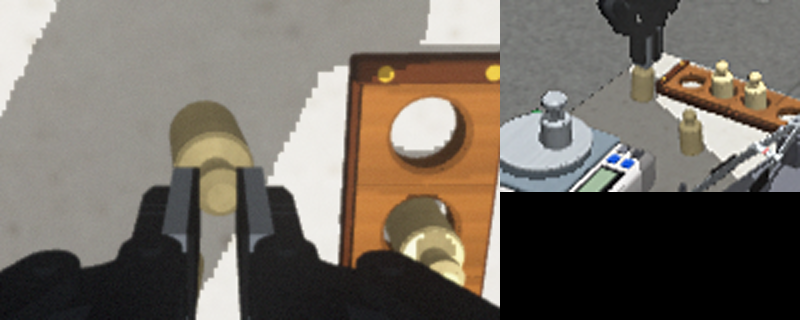

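The weight hangs upright from its neck. In the wrist crop its foot arc is at (205,100) and its knob bottom at (220,214), and the scene crop shows the foot just above the bench. I'll fit its pose from both views.

```bash
cat >> h.py <<'E'
def ring(cam,c,rad):
    a=np.linspace(0,2*np.pi,72)
    return np.array([px(cam,c+np.array([rad*np.cos(t),rad*np.sin(t),0])) for t in a])
E
python3 - <<'E'
from h import *
from scipy.optimize import least_squares
c=load("w3"); t=grab("scene"); tcp,m=st()
def f(p):
    P=np.array(p); A=ring(c,P,.0115);B=ring(c,P+[0,0,.03],.0115);S=ring(t,P,.0115)
    return [A[:,1].min()-200, B[:,0].min()-235,B[:,0].max()-276.5,S[:,1].max()-180.5,S[:,0].min()-243.6,S[:,0].max()-253.2]
s=least_squares(f,[.56,-.284,.01]);print(s.x,np.round(s.fun,1)); p=s.x; print("tool rel",m.T@(p-tcp))
K=ring(c,p+[0,0,.048],.006);print("knob",K.min(0),K.max(0))
# pocket A white ellipse in w2,w1,w3
for n,z in(("w1",(303,114)),("w3",(365,217))):
    d=load(n);g=d[0].astype(int);mk=((g[:,:,0]>150)&(g.max(2)-g.min(2)<45)).astype(np.uint8)
    nn,l,ss,cc=cv2.connectedComponentsWithStats(mk); i=l[z[1],z[0]];print(n,i,ss[i],cc[i],w(d,cc[i],.0))
    # rim fit: project pocket rim/floor intersect
    def vis(P):
        im=np.zeros((384,512),np.uint8);im2=im.copy()
        cv2.fillPoly(im,[np.round(ring(d,np.array([*P,0.]),.014)*16).astype(int)],1,shift=4);cv2.fillPoly(im2,[np.round(ring(d,np.array([*P,.012]),.014)*16).astype(int)],1,shift=4)
        q=np.argwhere(im&im2); return np.r_[q.mean(0)[::-1],len(q)]
    best=min(((np.hypot(*(vis((x,y))[:2]-cc[i])),x,y) for x in np.arange(.545,.568,.001) for y in np.arange(-.375,-.355,.001)));print(best,vis(best[1:]))
E
```

```text
t 3.78 tcp [ 0.5596 -0.2836  0.0468] F [ 0.6  0.2 -1. ] op 0.0100
tool axes x,y,z (cols)
 [[-9.999e-01  6.000e-04  1.060e-02]
 [-1.060e-02 -3.000e-04 -9.999e-01]
 [-6.000e-04 -1.000e+00  3.000e-04]]
[ 0.56374412 -0.28286996  0.03241495] [-0.3  0.2 -0.5 -0.6  0.8  0.5]
tool rel [-0.00411161  0.01437942 -0.00066818]
knob [243.45359544 238.86707802] [267.23145495 260.43288723]
w1 0 [     0      0    512    384 147397] [289.84970522 205.45663073] [ 0.43762564 -0.35495327  0.        ]
(np.float64(82.85594915537042), np.float64(0.545), np.float64(-0.355)) [294.359447  122.7235023 434.       ]
w3 18 [346 199  32  27 694] [361.61383285 212.45100865] [ 0.5556954  -0.36464535  0.        ]
(np.float64(0.6705066002646237), np.float64(0.557), np.float64(-0.363)) [362.05006418 212.96020539 779.        ]
```

```bash
python3 - <<'E'
from h import *
for n,tcp in (("w3",[.5596,-.2835,.0467]),("w1",[.4882,-.3115,.2042]),):
    c=load(n)
    for b in (0,10,19,28):
        for xo in (11,0,-11): print(n,b,xo,px(c,np.array(tcp)+[xo/1000,.005,b/1000]).round(),end=' ')
        print()
E
```

```text
w3 0 11 [249. 214.] w3 0 0 [249. 231.] w3 0 -11 [249. 247.] 
w3 10 11 [248. 220.] w3 10 0 [248. 237.] w3 10 -11 [248. 254.] 
w3 19 11 [248. 226.] w3 19 0 [248. 244.] w3 19 -11 [248. 262.] 
w3 28 11 [247. 233.] w3 28 0 [247. 252.] w3 28 -11 [247. 270.] 
w1 0 11 [249. 214.] w1 0 0 [249. 231.] w1 0 -11 [249. 247.] 
w1 10 11 [248. 220.] w1 10 0 [248. 237.] w1 10 -11 [248. 254.] 
w1 19 11 [248. 226.] w1 19 0 [248. 244.] w1 19 -11 [248. 262.] 
w1 28 11 [247. 232.] w1 28 0 [247. 252.] w1 28 -11 [247. 270.]
```

Emit:
move_arm(targets=[[[0, 0, 0], [1, 0, 10], 255], [[0, 0, 0], [2, 0, 20], 255], [[0, 0, 0], [2, 0, 20], 255], [[0, 0, 0], [2, 0, 20], 255], [[0, 0, 0], [1, 0, 10.4], 255], [[0, 0, 0], [0, 0, 0], 255], [[0, 0, 0], [0, 0, 0], 255], [[0, 0, 0], [0, 0, 0], 255], [[0, 0, 0], [0, 0, 0], 255], [[0, 0, 0], [0, 0, 0], 255]])

```text
clock: 4.62
tcp_pos: [0.5524, -0.363, 0.0465]
orientation: [-0.013, 2.216, -2.215]
ft_force: [0.1, 0.2, -1.1]
opening: 0.0097
```

```bash
python3 - <<'E'
from h import *
tcp,m=st(); c=grab("wrist","w4")
foot=tcp+m@[-.0041,.0144,-.0007]; print("foot",foot)
o=c[0][150:310,150:390].copy()
o=cv2.resize(o,(720,480),interpolation=2)
for P,z,col in((np.array([.5563,-.3635]),.012,(0,0,255)),(foot[:2],foot[2],(255,0,0))):
    cv2.polylines(o,[((ring(c,np.array([*P,z]),.014 if col[2] else .0115)-150)*3).astype(int)],True,col,1)
cv2.imwrite("pics/w4c.png",o)
E
```

```text
t 4.62 tcp [ 0.5524 -0.363   0.0465] F [ 0.1  0.2 -1.1] op 0.0097
tool axes x,y,z (cols)
 [[-9.999e-01 -0.000e+00  1.170e-02]
 [-1.170e-02  2.000e-04 -9.999e-01]
 [ 0.000e+00 -1.000e+00 -2.000e-04]]
foot [ 0.5565323  -0.36225644  0.03208848]
```

View pics/w4c.png

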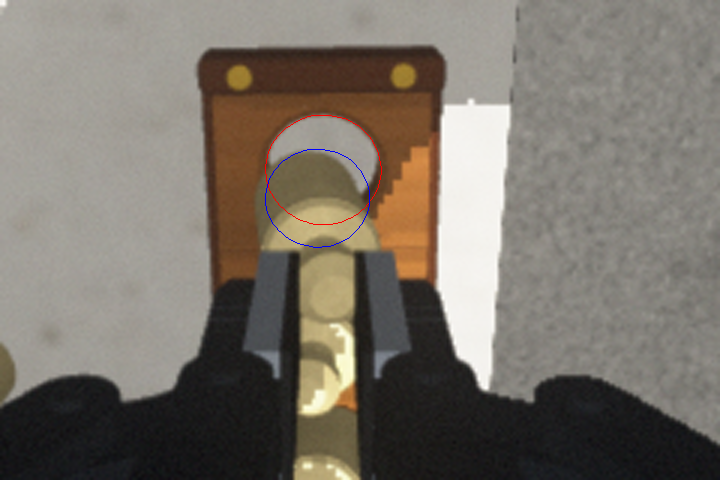

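Red, the pocket rim fit, matches the rim. Blue, the foot, is about 2 mm too far to the left (+y). I'll shift 2 mm, lower and release.

Emit:
move_arm(targets=[[[0, 0, 0], [0, 0, 2], 255], [[0, 0, 0], [0, 5, 0], 255], [[0, 0, 0], [0, 8, 0], 255], [[0, 0, 0], [0, 6, 0], 255], [[0, 0, 0], [0, 4, 0], 255], [[0, 0, 0], [0, 4, 0], 255], [[0, 0, 0], [0, 2, 0], 255], [[0, 0, 0], [0, 1, 0], 255], [[0, 0, 0], [0, 0, 0], 255], [[0, 0, 0], [0, 0, 0], 255]])

```text
clock: 5.5
tcp_pos: [0.5524, -0.366, 0.0167]
orientation: [-0.011, 2.216, -2.216]
ft_force: [-0.4, 0.7, 0.5]
opening: 0.0095
```

```bash
python3 - <<'E'
from h import *
tcp,m=st(); c=grab("wrist","w5")
o=cv2.resize(c[0][150:310,150:390],(360,240),interpolation=2)
t=grab("scene"); q=px(t,[.53,-.34,.03]).astype(int)
i2=cv2.resize(t[0][q[1]-40:q[1]+40,q[0]-70:q[0]+50],(360,240),interpolation=2)
cv2.imwrite("pics/w5c.png",np.hstack([o,i2]))
E
```

```text
t 5.50 tcp [ 0.5524 -0.366   0.0167] F [-0.4  0.7  0.5] op 0.0095
tool axes x,y,z (cols)
 [[-9.999e-01  3.000e-04  1.060e-02]
 [-1.060e-02 -1.000e-04 -9.999e-01]
 [-3.000e-04 -1.000e+00  1.000e-04]]
```

View pics/w5c.png

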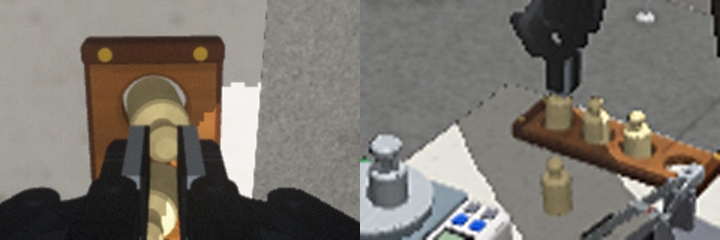

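Emit:
move_arm(targets=[[[0, 0, 0], [0, 0, 0], 100], [[0, 0, 0], [0, 0, 0], 100], [[0, 0, 0], [0, 0, 0], 100], [[0, 0, 0], [0, 0, 0], 100], [[0, 0, 0], [0, -15, 0], 100], [[0, 0, 0], [0, -30, 0], 100], [[0, 0, 0], [0, -30, 0], 100], [[0, 0, 0], [20, -25, -25], 100], [[0, 0, 0], [10, 0, -25], 100], [[0, 0, 0], [0, 0, 0], 100]])

```text
clock: 6.43
tcp_pos: [0.5209, -0.3137, 0.1189]
orientation: [-0.011, 2.214, -2.215]
ft_force: [0.3, -0.6, -0.1]
opening: 0.052
```

```bash
cat >> h.py <<'E'
def blobs(c,lo=(15,45,40),hi=(34,220,255),amin=60):
    hsv=cv2.cvtColor(c[0],cv2.COLOR_BGR2HSV); n,l,s,cc=cv2.connectedComponentsWithStats(cv2.inRange(hsv,lo,hi)); return [(s[i],cc[i].round(1)) for i in range(1,n) if s[i,4]>amin]
def fitweight(c,box,g):
    from scipy.optimize import least_squares
    b=np.array([box[0],box[1],box[0]+box[2]-1,box[1]+box[3]-1],float)
    def f(p):
        P=np.array([*p,0]); A=np.vstack([ring(c,P+[0,0,z],rr) for z,rr in((0,.0115),(.03,.0115),(.047,.0065))])
        return np.r_[A.min(0),A.max(0)]-b
    s=least_squares(f,g); return s.x,s.fun
E
python3 - <<'E'
from h import *
tcp,m=st(); c=grab("wrist","w6")
for b in blobs(c): print(b)
print("pred sB",px(c,[.497,-.268,.024]),"w1 pA",px(c,[.556,-.3635,.03]))
d=load("w1")
for b in blobs(d):
    if b[0][4]<700: g=w(d,b[1],.024)[:2]; x=fitweight(d,b[0][:4],g); print("w1",g,np.round(x[0],4),np.round(x[1],1))
for b in blobs(c):
    if b[0][4]<900: g=w(c,b[1],.024)[:2]; x=fitweight(c,b[0][:4],g); print("w6",g,np.round(x[0],4),np.round(x[1],1))
E
```

```text
t 6.43 tcp [ 0.5209 -0.3137  0.1189] F [ 0.3 -0.6 -0.1] op 0.0520
tool axes x,y,z (cols)
 [[-9.999e-01  2.100e-03  1.200e-02]
 [-1.200e-02 -2.000e-04 -9.999e-01]
 [-2.100e-03 -1.000e+00  2.000e-04]]
(array([296, 137,  29,  31, 667], dtype=int32), array([309.7, 152.3]))
(array([319, 175,  17,  15,  62], dtype=int32), array([326.8, 181. ]))
(array([295, 178,  29,  37, 605], dtype=int32), array([309.3, 193.6]))
(array([194, 198,  30,  33, 705], dtype=int32), array([208.4, 214.4]))
(array([293, 215,  29,  39, 560], dtype=int32), array([306.5, 231.3]))
pred sB [208.91480895 213.89332333] w1 pA [314.52384764 154.03772504]
w1 [ 0.56395432 -0.27956482] [ 0.5645 -0.2795] [-0.1 -0.3  0.1  0.3]
w1 [ 0.51780763 -0.36211307] [ 0.5145 -0.3627] [-0.2  2.4  0.2 -2.3]
w1 [ 0.49577899 -0.26764849] [ 0.4946 -0.2671] [ 0.6 -1.  -0.7  0.9]
w1 [ 0.48191222 -0.35946998] [ 0.4817 -0.3587] [ 5.5  4.3 -5.1 -4.3]
w6 [ 0.55663848 -0.36024134] [ 0.5562 -0.3613] [-1.3  0.3  1.1 -0.3]
w6 [ 0.53045816 -0.3776066 ] [ 0.5284 -0.3788] [-8.  -8.9  7.2  8.1]
w6 [ 0.51820804 -0.36223389] [ 0.5143 -0.3629] [-0.5  1.7  0.5 -1.5]
w6 [ 0.49648215 -0.26749239] [ 0.4955 -0.2668] [ 0.3 -1.4 -0.3  1.3]
w6 [ 0.4802237  -0.36184354] [ 0.476  -0.3633] [ 0.1  0.6 -0.1 -0.6]
```

Emit:
move_arm(targets=[[[0, 0, 0], [8.5, 0, -16], 100], [[0, 0, 0], [8.5, 5, -16], 100], [[0, 0, 0], [8.5, 15, -15], 100], [[0, 0, 0], [0, 25, 0], 100], [[0, 0, 0], [0, 25, 0], 100], [[0, 0, 0], [0, 20, 0], 100], [[0, 0, 0], [0, 10, 0], 100], [[0, 0, 0], [0, 5, 0], 100], [[0, 0, 0], [0, 0, 0], 100], [[0, 0, 0], [0, 0, 0], 100]])

```text
clock: 7.32
tcp_pos: [0.4963, -0.27, 0.0119]
orientation: [-0.011, 2.216, -2.216]
ft_force: [-0.5, 0.3, 1.3]
opening: 0.0519
```

Emit:
move_arm(targets=[[[0, 0, 0], [1, 0, -3], 100], [[0, 0, 0], [0, 0, 0], 255], [[0, 0, 0], [0, 0, 0], 255], [[0, 0, 0], [0, 0, 0], 255], [[0, 0, 0], [0, 0, 0], 255], [[0, 0, 0], [0, 0, 0], 255], [[0, 0, 0], [0, 0, 0], 255], [[0, 0, 0], [0, -10, 0], 255], [[0, 0, 0], [0, -15, 0], 255], [[0, 0, 0], [0, -10, 0], 255]])

```text
clock: 8.15
tcp_pos: [0.4946, -0.2666, 0.0474]
orientation: [-0.012, 2.216, -2.216]
ft_force: [-0.0, -0.8, -0.2]
opening: 0.0119
```

```bash
python3 - <<'E'
from h import *
tcp,m=st(); c=grab("wrist","w7")
for b in blobs(c): print(b)
E
```

```text
t 8.15 tcp [ 0.4946 -0.2666  0.0474] F [-0.  -0.8 -0.2] op 0.0119
tool axes x,y,z (cols)
 [[-9.999e-01 -3.000e-04  1.060e-02]
 [-1.060e-02 -0.000e+00 -9.999e-01]
 [ 3.000e-04 -1.000e+00  0.000e+00]]
(array([432,  83,  11,  11,  88], dtype=int32), array([437.1,  88. ]))
(array([373,  84,  10,  11,  85], dtype=int32), array([377.7,  88.7]))
(array([ 362,   97,   79,   66, 1783], dtype=int32), array([403.6, 127.2]))
(array([364, 105,  21,  12,  77], dtype=int32), array([375.1, 110. ]))
(array([410, 148,  25,  10,  84], dtype=int32), array([422.9, 152.8]))
(array([366, 153,  22,  23, 135], dtype=int32), array([375. , 163.4]))
(array([ 372,  160,   61,   51, 1689], dtype=int32), array([401.8, 184.5]))
(array([ 241,  209,   37,   60, 1587], dtype=int32), array([259. , 236.9]))
(array([ 361,  210,   58,   64, 1608], dtype=int32), array([392.1, 240.7]))
(array([395, 212,  29,  16, 171], dtype=int32), array([411. , 219.2]))
```

Emit:
move_arm(targets=[[[0, 0, 0], [10, -10, 5], 255], [[0, 0, 0], [20, -10, 10], 255], [[0, 0, 0], [20, 0, 20], 255], [[0, 0, 0], [9.6, 0, 30], 255], [[0, 0, 0], [0, 0, 22], 255], [[0, 0, 0], [0, 0, 10.3], 255], [[0, 0, 0], [0, 10, 0], 255], [[0, 0, 0], [0, 10, 0], 255], [[0, 0, 0], [0, 0, 0], 255], [[0, 0, 0], [0, 0, 0], 255]])

```text
clock: 9.03
tcp_pos: [0.4354, -0.3626, 0.0448]
orientation: [-0.016, 2.219, -2.214]
ft_force: [0.2, 0.6, -0.4]
opening: 0.0122
```

```bash
python3 - <<'E'
from h import *
from scipy.optimize import least_squares
tcp,m=st(); c=grab("wrist","w8")
d=load("w7")
def f(p):
    P=np.array([*p,.0355]);A=ring(d,P,.0115);B=ring(d,P+[0,0,.03],.0115);return [A[:,1].min()-209,B[:,0].min()-241,B[:,0].max()-277]
s=least_squares(f,[.4955,-.267]);print("w7 weight",s.x,s.fun); off=np.r_[s.x,.0355]-[.4946,-.2666,.0474]
foot=tcp+off;print("foot",foot)
o=cv2.resize(c[0][150:310,150:390],(720,480),interpolation=2)
for P,z,col in((np.array([.436,-.3645]),.012,(0,0,255)),(foot[:2],foot[2],(255,0,0))):
    cv2.polylines(o,[((ring(c,np.array([*P,z]),.014 if col[2] else .0115)-150)*3).astype(int)],True,col,1)
cv2.imwrite("pics/w8c.png",o)
E
```

```text
t 9.03 tcp [ 0.4354 -0.3626  0.0448] F [ 0.2  0.6 -0.4] op 0.0122
tool axes x,y,z (cols)
 [[-0.9999 -0.0025  0.0118]
 [-0.0118  0.0024 -0.9999]
 [ 0.0025 -1.     -0.0024]]
w7 weight [ 0.49314946 -0.2678329 ] [ 0.12068036 -2.49268967  2.49014359]
foot [ 0.43390912 -0.3638174   0.03290989]
```

View pics/w8c.png

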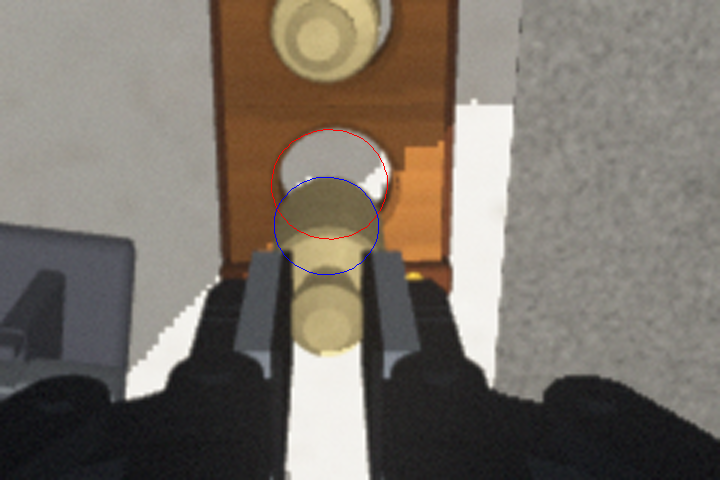

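Red is the predicted pocket; the real rim is about 5 px (1.3 mm) to its right. The foot (blue) fits and needs +2 mm in x and 1.2 mm to the right. I'll correct, lower and release.

Emit:
move_arm(targets=[[[0, 0, 0], [-2, 0, 1.3], 255], [[0, 0, 0], [0, 5, 0], 255], [[0, 0, 0], [0, 8, 0], 255], [[0, 0, 0], [0, 7, 0], 255], [[0, 0, 0], [0, 5, 0], 255], [[0, 0, 0], [0, 4, 0], 255], [[0, 0, 0], [0, 2, 0], 255], [[0, 0, 0], [0, 0, 0], 255], [[0, 0, 0], [0, 0, 0], 255], [[0, 0, 0], [0, 0, 0], 255]])

```text
clock: 9.92
tcp_pos: [0.4384, -0.3659, 0.0157]
orientation: [-0.011, 2.216, -2.216]
ft_force: [-0.5, -0.1, -1.8]
opening: 0.0121
```

Emit:
move_arm(targets=[[[0, 0, 0], [0, 0, 0], 80], [[0, 0, 0], [0, 0, 0], 80], [[0, 0, 0], [0, 0, 0], 80], [[0, 0, 0], [0, 0, 0], 80], [[0, 0, 0], [0, -15, 0], 80], [[0, 0, 0], [0, -30, 0], 80], [[0, -0.12, 0], [0, -35, 0], 80], [[0, -0.12, 0], [0, -35, 0], 80], [[0, -0.12, 0], [0, -30, 0], 80], [[0, 0, 0], [0, 0, 0], 80]])

```text
clock: 10.75
tcp_pos: [0.4405, -0.3676, 0.1675]
orientation: [-0.376, 2.006, -2.022]
ft_force: [0.5, -0.7, 0.4]
opening: 0.0584
```

```bash
python3 - <<'E'
from h import *
tcp,m=st(); c=grab("wrist","w9")
for b in blobs(c):
    g=w(c,b[1],.024)[:2]
    if b[0][4]<900: x=fitweight(c,b[0][:4],g); print(b[0],np.round(x[0],4),np.round(x[1],1))
E
```

```text
t 10.75 tcp [ 0.4405 -0.3676  0.1675] F [ 0.5 -0.7  0.4] op 0.0584
tool axes x,y,z (cols)
 [[-0.9304  0.0079  0.3664]
 [-0.3664 -0.0066 -0.9304]
 [-0.0049 -0.9999  0.009 ]]
[280  55  27  31 594] [ 0.5559 -0.3617] [-0.2  0.8  0.1 -0.9]
[266  95  26  26 479] [ 0.5174 -0.3619] [ 0.5  0.5 -0.4 -0.5]
[253 134  25  26 450] [ 0.4753 -0.3637] [ 0.9  0.2 -0.9 -0.2]
[242 167  24  26 361] [ 0.4368 -0.3659] [ 0.8 -0.6 -0.8  0.5]
[266 168  14  22  98] [ 0.4453 -0.3845] [-4.7 -2.5  4.3  2.5]
```

Emit:
move_arm(targets=[[[0, -0.12, 0], [0, 0, 0], 60], [[0, -0.12, 0], [0, 0, 0], 60], [[0, -0.12, 0], [0, 0, 0], 60], [[0, -0.12, 0], [0, 0, 0], 60], [[0, -0.12, 0], [0, 0, 0], 60], [[0, -0.12, 0], [0, 0, 0], 60], [[0, -0.12, 0], [0, 0, 0], 60], [[0, -0.12, 0], [0, 0, 0], 60], [[0, -0.12, 0], [0, 0, 0], 60], [[0, -0.11, 0], [0, 0, 0], 60]])

```text
clock: 11.63
tcp_pos: [0.4377, -0.3653, 0.1588]
orientation: [-1.207, 1.215, -1.212]
ft_force: [-0.2, -0.3, 0.0]
opening: 0.0653
```

Emit:
move_arm(targets=[[[0, 0, 0], [-30, 0, -10], 60], [[0, 0, 0], [-30, 0, -10], 60], [[0, 0, 0], [-23, 0, -10], 60], [[0, 0, 0], [0, 5, 0], 60], [[0, 0, 0], [0, 10, 0], 60], [[0, 0, 0], [0, 0, 0], 60], [[0, 0, 0], [0, 0, 0], 60], [[0, 0, 0], [0, 0, 0], 60], [[0, 0, 0], [0, 0, 0], 60], [[0, 0, 0], [0, 0, 0], 60]])

```text
clock: 12.47
tcp_pos: [0.4093, -0.283, 0.1453]
orientation: [-1.204, 1.217, -1.217]
ft_force: [-0.2, -0.2, -0.6]
opening: 0.0653
```

```bash
python3 - <<'E'
from h import *
tcp,m=st(); c=grab("wrist","w10"); print(r.get_state()["joint_positions"])
E
```

```text
t 12.47 tcp [ 0.4093 -0.283   0.1453] F [-0.2 -0.2 -0.6] op 0.0653
tool axes x,y,z (cols)
 [[-1.090e-02 -1.000e-04  9.999e-01]
 [-9.999e-01 -0.000e+00 -1.090e-02]
 [ 0.000e+00 -1.000e+00 -1.000e-04]]
[-6.04886268e-01  8.07056008e-02 -2.21274828e-01  1.26874686e+00
  4.48613004e-06  9.76756614e-01]
```

View pics/w10.png

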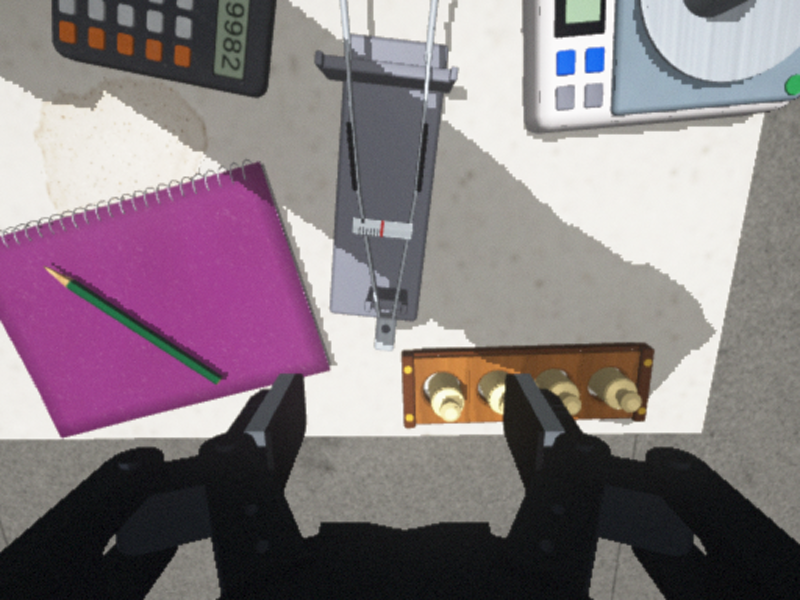

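The wrist picture shows the forceps clearly: the fixed grip is the black segment from (425,122) to (418,192), the moving grip runs from (349,122) to (355,190), the hinge is at (385,330) and the bar at (383,228). All four weights stand in the block. Next, the forceps pose.

```bash
python3 - <<'E'
from h import *
c=load("w10"); im=c[0]
P={}
for k,v in dict(fg0=(424.5,122,.05),fg1=(419,192,.05),mg0=(349,122,.05),mg1=(355,190,.05),hinge=(385,330,.05),up0=(318,60,.046),up1=(457,78,.046),base_tr=(441,40,.008),base_br=(417,320,.008),base_bl=(331,312,.008),fa0=(431,30,.045),fa1=(401,285,.045)).items():
    P[k]=w(c,(v[0]*.64,v[1]*.64),v[2]); print(k,P[k].round(4))
# dark grip blobs
g=im.max(2); mk=(g<45).astype(np.uint8); n,l,s,cc=cv2.connectedComponentsWithStats(mk)
for i in range(1,n):
    if 40<s[i,4]<400 and s[i,1]<130 and 200<s[i,0]<300:
        ys,xs=np.nonzero(l==i); q=cv2.minAreaRect(np.c_[xs,ys].astype(np.float32)); print(s[i],cc[i],q, w(c,cc[i],.053).round(4),w(c,cc[i],.045).round(4))
        a,b=np.array([xs[ys<ys.min()+3].mean(),ys.min()]),np.array([xs[ys>ys.max()-3].mean(),ys.max()]); print(" ends",w(c,a,.053).round(4),w(c,b,.053).round(4))
E
```

```text
fg0 [ 0.4215 -0.1876  0.05  ]
fg1 [ 0.4185 -0.2239  0.05  ]
mg0 [ 0.3811 -0.1871  0.05  ]
mg1 [ 0.3829 -0.2225  0.05  ]
hinge [ 0.3978 -0.3052  0.05  ]
up0 [ 0.3657 -0.1563  0.046 ]
up1 [ 0.4388 -0.1656  0.046 ]
base_tr [ 0.4329 -0.1385  0.008 ]
base_br [ 0.4183 -0.3129  0.008 ]
base_bl [ 0.3584 -0.3065  0.008 ]
fa0 [ 0.425  -0.1427  0.045 ]
fa1 [ 0.4078 -0.2784  0.045 ]
[222  79   6  43  77] [224.7012987   99.92207792] ((224.55084228515625, 100.0421142578125), (42.189998626708984, 2.084608793258667), 84.64418029785156) [ 0.3818 -0.2046  0.053 ] [ 0.3809 -0.2044  0.045 ]
 ends [ 0.3809 -0.1881  0.053 ] [ 0.3827 -0.2218  0.053 ]
[267  80   6  42  63] [269.9047619  101.87301587] ((270.2682800292969, 100.58537292480469), (1.9877675771713257, 41.301395416259766), 6.34019136428833) [ 0.4199 -0.2066  0.053 ] [ 0.4202 -0.2064  0.045 ]
 ends [ 0.4216 -0.1893  0.053 ] [ 0.4181 -0.2222  0.053 ]
```

Emit:
move_arm(targets=[[[0, 0.0945, 0], [0, 0, 0], 60], [[0, 0, 0], [-27, 10, -5.6], 60], [[0, 0, 0], [-27, 10, -5.6], 60], [[0, 0, 0], [-27.2, 20, -5.7], 60], [[0, 0, 0], [0, 20, 0], 60], [[0, 0, 0], [0, 10, 0], 60], [[0, 0, 0], [0, 0, 0], 60], [[0, 0, 0], [0, 0, 0], 60], [[0, 0, 0], [0, 0, 0], 60], [[0, 0, 0], [0, 0, 0], 60]])

```text
clock: 13.35
tcp_pos: [0.4016, -0.2009, 0.0765]
orientation: [-1.157, 1.285, -1.288]
ft_force: [-0.2, -0.2, -0.0]
opening: 0.0652
```

```bash
python3 - <<'E'
from h import *
tcp,m=st(); print("to go tool mm", (m.T@(np.array([.4010,-.2005,.012])-tcp)*1000).round(1)); c=grab("wrist","w11")
E
```

```text
t 13.35 tcp [ 0.4016 -0.2009  0.0765] F [-0.2 -0.2 -0. ] op 0.0652
tool axes x,y,z (cols)
 [[-1.055e-01  1.600e-03  9.944e-01]
 [-9.944e-01 -8.000e-04 -1.055e-01]
 [ 7.000e-04 -1.000e+00  1.600e-03]]
to go tool mm [-0.4 64.5 -0.7]
```

Emit:
move_arm(targets=[[[0, 0, 0], [0, 12, 0], 60], [[0, 0, 0], [0, 15, 0], 60], [[0, 0, 0], [0, 15, 0], 60], [[0, 0, 0], [0, 12, 0], 60], [[0, 0, 0], [0, 7, 0], 60], [[0, 0, 0], [0, 3.5, 0], 60], [[0, 0, 0], [0, 0, 0], 60], [[0, 0, 0], [0, 0, 0], 60], [[0, 0, 0], [0, 0, 0], 100], [[0, 0, 0], [0, 0, 0], 110]])

```text
clock: 14.23
tcp_pos: [0.4013, -0.2002, 0.0116]
orientation: [-1.157, 1.285, -1.287]
ft_force: [-0.2, -0.4, 0.3]
opening: 0.0486
```

Emit:
move_arm(targets=[[[0, 0, 0], [0, 0, 0], 120], [[0, 0, 0], [0, 0, 0], 130], [[0, 0, 0], [0, 0, 0], 140], [[0, 0, 0], [0, 0, 0], 145], [[0, 0, 0], [0, 0, 0], 145], [[0, 0, 0], [0, 0, 0], 145], [[0, 0, 0], [0, 0, 0], 145], [[0, 0, 0], [0, 0, 0], 145], [[0, 0, 0], [0, 0, 0], 145], [[0, 0, 0], [0, 0, 0], 145]])

```text
clock: 15.07
tcp_pos: [0.4015, -0.2, 0.012]
orientation: [-1.157, 1.284, -1.287]
ft_force: [-1.7, 0.9, 8.3]
opening: 0.037
```

```bash
python3 - <<'E'
from h import *
tcp,m=st(); c=grab("wrist","w12")
E
```

```text
t 15.07 tcp [ 0.4015 -0.2     0.012 ] F [-1.7  0.9  8.3] op 0.0370
tool axes x,y,z (cols)
 [[-1.043e-01  1.800e-03  9.945e-01]
 [-9.946e-01 -2.000e-04 -1.043e-01]
 [ 0.000e+00 -1.000e+00  1.900e-03]]
```

View pics/w12.png

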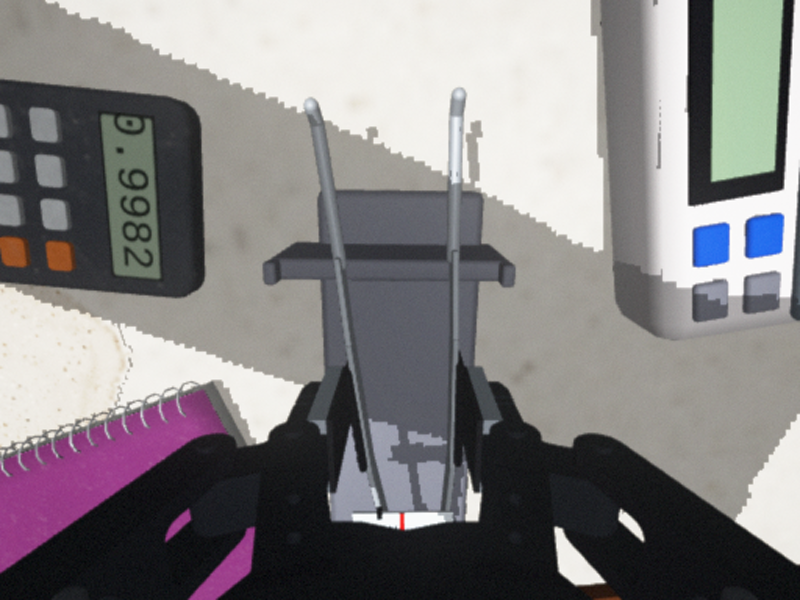

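The forceps are gripped: the tips are at (311,103) and (458,95), and the red mark at (402,520) is not yet reached, as planned. Next I lift them and close to near the mark in the air to calibrate.

Emit:
move_arm(targets=[[[0, 0, 0], [0, -4, 0], 145], [[0, 0, 0], [0, -8, 0], 145], [[0, 0, 0], [0, -12, 0], 145], [[0, 0, 0], [0, -14, 0], 145], [[0, 0, 0], [0, -14, 0], 145], [[0, 0, 0], [0, -14, 0], 145], [[0, 0, 0], [0, -10, 0], 145], [[0, 0, 0], [0, -8, 0], 145], [[0, 0, 0], [0, -4, 0], 145], [[0, 0, 0], [0, 0, 0], 145]])

```text
clock: 15.95
tcp_pos: [0.4011, -0.2001, 0.0997]
orientation: [-1.157, 1.285, -1.287]
ft_force: [0.1, -0.1, -1.5]
opening: 0.0371
```

```bash
python3 - <<'E'
from h import *
tcp,m=st(); c=grab("wrist","w13")
E
```

```text
t 15.95 tcp [ 0.4011 -0.2001  0.0997] F [ 0.1 -0.1 -1.5] op 0.0371
tool axes x,y,z (cols)
 [[-1.046e-01  1.000e-03  9.945e-01]
 [-9.945e-01 -6.000e-04 -1.046e-01]
 [ 5.000e-04 -1.000e+00  1.100e-03]]
```

Emit:
move_arm(targets=[[[0, 0, 0], [0, 0, 0], 152], [[0, 0, 0], [0, 0, 0], 160], [[0, 0, 0], [0, 0, 0], 168], [[0, 0, 0], [0, 0, 0], 175], [[0, 0, 0], [0, 0, 0], 180], [[0, 0, 0], [0, 0, 0], 184], [[0, 0, 0], [0, 0, 0], 184], [[0, 0, 0], [0, 0, 0], 184], [[0, 0, 0], [0, 0, 0], 184], [[0, 0, 0], [0, 0, 0], 184]])

```text
clock: 16.83
tcp_pos: [0.4008, -0.1999, 0.0989]
orientation: [-1.158, 1.286, -1.286]
ft_force: [-0.2, -0.6, -0.2]
opening: 0.0239
```

```bash
python3 - <<'E'
from h import *
tcp,m=st(); c=grab("wrist","w14"); d=load("w13")
a=cv2.resize(d[0][:, 130:380],(375,576),interpolation=2);b=cv2.resize(c[0][:,130:380],(375,576),interpolation=2)
cv2.imwrite("pics/w14c.png",np.hstack([a,b]))
E
```

```text
t 16.83 tcp [ 0.4008 -0.1999  0.0989] F [-0.2 -0.6 -0.2] op 0.0239
tool axes x,y,z (cols)
 [[-1.045e-01  1.000e-04  9.945e-01]
 [-9.945e-01 -1.000e-04 -1.045e-01]
 [ 1.000e-04 -1.000e+00  1.000e-04]]
```

View pics/w14c.png

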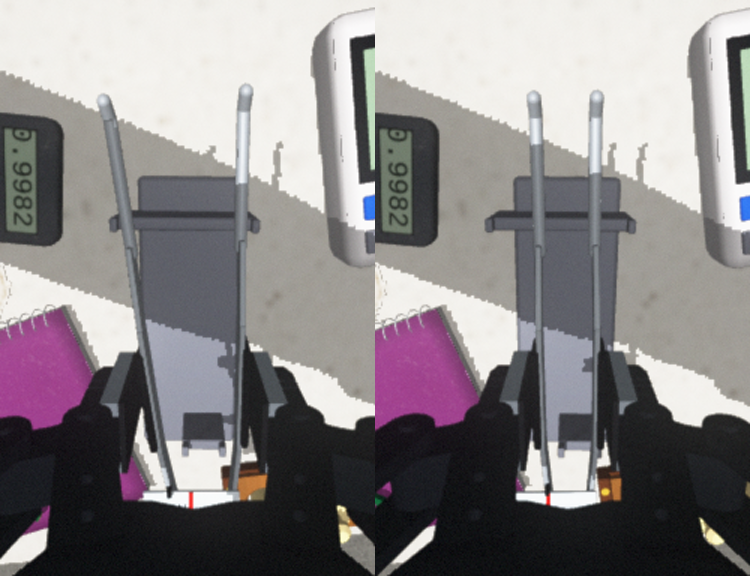

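The right half (count 184, opening 23.9 mm) shows the pointer on the red mark and parallel tips at (533,98) and (597,97), centred on the tool. I'll reopen to the wide gap and carry the forceps to a point short of the reference weight.

Emit:
move_arm(targets=[[[0, 0, 0], [10, 0, 5], 176], [[0, 0, 0], [12, 0, 15], 168], [[0, 0, 0], [11, 0, 25], 160], [[0, 0, 0], [0, 0, 25], 152], [[0, 0, 0], [0, 0, 25], 145], [[0, 0, 0], [0, 0, 22], 145], [[0, 0, 0], [0, 0, 15], 145], [[0, 0, 0], [0, 0, 10], 145], [[0, 0, 0], [0, 0, 5.7], 145], [[0, 0, 0], [0, 0, 0], 145]])

```text
clock: 17.72
tcp_pos: [0.5448, -0.2486, 0.0984]
orientation: [-1.158, 1.286, -1.286]
ft_force: [-1.0, 0.1, -0.3]
opening: 0.037
```

Emit:
move_arm(targets=[[[0, 0, 0], [0, 4, 0], 145], [[0, 0, 0], [0, 6, 0], 145], [[0, 0, 0], [0, 6, 0], 145], [[0, 0, 0], [0, 6, 0], 145], [[0, 0, 0], [0, 5, 0], 145], [[0, 0, 0], [0, 3, 0], 145], [[0, 0, 0], [0, 1, 0], 145], [[0, 0, 0], [0, 0, 0], 145], [[0, 0, 0], [0, 0, 0], 145], [[0, 0, 0], [0, 0, 0], 145]])

```text
clock: 18.55
tcp_pos: [0.5444, -0.2483, 0.0682]
orientation: [-1.158, 1.285, -1.286]
ft_force: [0.7, 0.4, -0.4]
opening: 0.0368
```

```bash
python3 - <<'E'
from h import *
tcp,m=st(); c=grab("wrist","w15"); s=grab("scene","s15"); t=grab("top","t15")
q=px(s,[.548,-.15,.1]).astype(int); q2=px(t,[.548,-.17,.1]).astype(int)
a=cv2.resize(c[0][:260,130:430],(450,390),interpolation=2)
b=cv2.resize(s[0][q[1]-32:q[1]+33,q[0]-29:q[0]+29],(348,390),interpolation=cv2.INTER_CUBIC)
print(q,q2); cv2.imwrite("pics/c15.png",np.hstack([a,b]))
d=cv2.resize(t[0][q2[1]-50:q2[1]+50,q2[0]-60:q2[0]+60],(240,200),interpolation=2)
o=np.vstack([np.hstack([a,b]),np.zeros((200,798,3),np.uint8)]);o[390:,:240]=d; cv2.imwrite("pics/c15.png",o)
E
```

```text
t 18.55 tcp [ 0.5444 -0.2483  0.0682] F [ 0.7  0.4 -0.4] op 0.0368
tool axes x,y,z (cols)
 [[-1.045e-01  5.000e-04  9.945e-01]
 [-9.945e-01 -3.000e-04 -1.045e-01]
 [ 2.000e-04 -1.000e+00  6.000e-04]]
[219 181] [234 168]
```

View pics/c15.png

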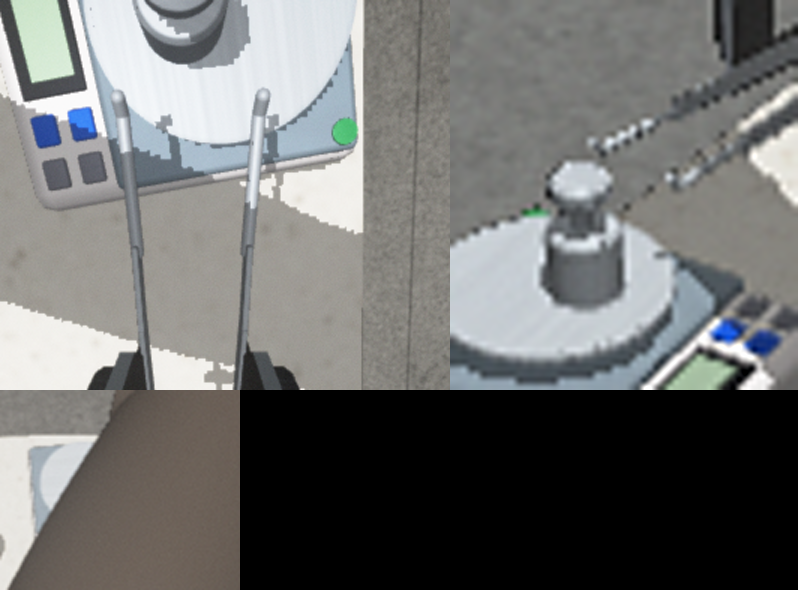

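This is my last view (12 of 12). Wrist crop: tips at (118,95) and (262,95), the weight's body round (180,20). Scene crop: knob centre (580,182), neck at (580,212), tip ends at (597,147) and (674,181). The forceps are wide of and level with the neck. From here I check by numbers only.

```bash
python3 - <<'E'
from h import *
c,s,d=load("w15"),load("s15"),load("w1")
tcp=np.array([.5444,-.2483,.0682]); m=R.from_rotvec([-1.158,1.285,-1.286]).as_matrix()
def tri(obs):
    A=np.zeros((3,3));b=np.zeros(3)
    for cam,uv in obs:
        _,K,Rc,p=cam; v=Rc@np.linalg.inv(K)@[*uv,1]; v/=np.linalg.norm(v); M=np.eye(3)-np.outer(v,v); A+=M;b+=M@p
    x=np.linalg.solve(A,b); return x,[ (px(cam,x)-uv).round(1) for cam,uv in obs]
W=lambda x,y:np.array((130+x/1.5,y/1.5)); S=lambda x,y:np.array((190+(x-450)/6,149+y/6))
for k,a,b in(("moving",W(118,95),S(674,181)),("fixed",W(262,95),S(597,147))):
    x,e=tri([(c,a),(s,b)]); print(k,x.round(4),e,"tool",(m.T@(x-tcp)*1000).round(1))
k1=w(s,S(580,182),.117-.003); print("ref scene knob top",w(s,S(580,178),.117),"neck",w(s,S(580,212),.101))
x,e=tri([(s,S(580,178)),(d,(74*.64,178*.64))]);print("knob tri",x,e)
print("foot ring scene bottom px->",w(s,S(585,303),.067))
for P in([.552,-.133],[.5534,-.1343],[.550,-.135]):
    for z,rr in((.067,.014),(.095,.014),(.117,.0115)):
        A=ring(s,np.array([*P,z]),rr);A=(A-[190,149])*6+[450,0]; B=(ring(c,np.array([*P,z]),rr)-[130,0])*1.5
        print(P,z,"scene",A.min(0).round(),A.max(0).round(),"wrist",B.min(0).round(),B.max(0).round())
E
```

```text
moving [ 0.5336 -0.1579  0.1058] [array([-0.4,  0.5]), array([-0.1,  0. ])] tool [-88.8 -37.6 -20.1]
fixed [ 0.5726 -0.162   0.1045] [array([-1. ,  0.8]), array([-0.2, -0. ])] tool [-88.8 -36.4  19.1]
ref scene knob top [ 0.5517365  -0.12747082  0.117     ] neck [ 0.55382362 -0.12865348  0.101     ]
knob tri [ 0.55402149 -0.13140953  0.1137314 ] [array([0.4, 0.1]), array([-0.9, -0.9])]
foot ring scene bottom px-> [ 0.54842793 -0.12170661  0.067     ]
[0.552, -0.133] 0.067 scene [558. 263.] [635. 307.] wrist [137. -21.] [220.  72.]
[0.552, -0.133] 0.095 scene [554. 200.] [631. 244.] wrist [125. -62.] [226.  53.]
[0.552, -0.133] 0.117 scene [557. 153.] [621. 188.] wrist [122. -97.] [221.  20.]
[0.5534, -0.1343] 0.067 scene [558. 260.] [634. 304.] wrist [142. -17.] [224.  76.]
[0.5534, -0.1343] 0.095 scene [553. 198.] [630. 241.] wrist [131. -57.] [231.  58.]
[0.5534, -0.1343] 0.117 scene [556. 151.] [620. 186.] wrist [129. -91.] [228.  25.]
[0.55, -0.135] 0.067 scene [566. 262.] [642. 306.] wrist [132. -13.] [214.  79.]
[0.55, -0.135] 0.095 scene [561. 200.] [639. 243.] wrist [119. -53.] [219.  62.]
[0.55, -0.135] 0.117 scene [565. 153.] [629. 188.] wrist [115. -85.] [214.  30.]
```

Emit:
move_arm(targets=[[[0, 0, 0], [0, 0, -1.5], 145], [[0, 0, 0], [0, 0, -2], 145], [[0, 0, 0], [-3, 0, 0], 145], [[0, 0, 0], [-6, 0, 0], 145], [[0, 0, 0], [-7, 0, 0], 145], [[0, 0, 0], [-7, 0, 0], 145], [[0, 0, 0], [-5, 0, 0], 145], [[0, 0, 0], [-2, 0, 0], 145], [[0, 0, 0], [0, 0, 0], 145], [[0, 0, 0], [0, 0, 0], 145]])

```text
clock: 19.53
tcp_pos: [0.5439, -0.2178, 0.068]
orientation: [-1.158, 1.285, -1.286]
ft_force: [-0.2, -0.7, -0.5]
opening: 0.0368
```

```bash
python3 - <<'E'
from h import *
tcp,m=st(); c=grab("wrist","w16")
for P in([.552,-.132],[.5534,-.1343]):
    for z,rr in((.095,.014),(.107,.0115),(.117,.0115)):
        B=ring(c,np.array([*P,z]),rr); print(P,z,B.min(0).round(1),B.max(0).round(1))
g=cv2.cvtColor(c[0],cv2.COLOR_BGR2GRAY)
# coarse ascii of region
sub=g[0:90:3,196:320:2]
for i,row in enumerate(sub): print("%3d "%(i*3)+"".join(" .:-=+*#%@"[min(9,v//26)] for v in row))
E
```

```text
t 19.53 tcp [ 0.5439 -0.2178  0.068 ] F [-0.2 -0.7 -0.5] op 0.0368
tool axes x,y,z (cols)
 [[-1.041e-01  1.000e-04  9.946e-01]
 [-9.946e-01 -2.000e-04 -1.041e-01]
 [ 2.000e-04 -1.000e+00  1.000e-04]]
[0.552, -0.132] 0.095 [224.2  38.7] [287.  106.4]
[0.552, -0.132] 0.107 [227.   38.8] [283.6  99.9]
[0.552, -0.132] 0.117 [224.2  32.5] [285.8  99.2]
[0.5534, -0.1343] 0.095 [228.   44.2] [290.5 111.2]
[0.5534, -0.1343] 0.107 [231.2  44.8] [287.5 105.3]
[0.5534, -0.1343] 0.117 [228.8  39.1] [290. 105.]
  0 *********%%%%%@@@@@%@@@@@@%%%%@@%%%%%%%%%%%%%%%%%%%%%%%%%%%%%%
  3 ********%%@@%%@@@@@%@@@@@@@%%%%@%%@%%%%%%%%%%%%%%%%%%%%%%%%%%%
  6 *******#%@@@%%@@@@@%@@@@@@@@%%%@@%@%%%%%%%%%%%%%%%%%%%%%%%%%%%
  9 ******#%@%@@@%@@%@@@%@@@@@@@%%%@@@@@%%%%%%%%%%%%%%%%%%%%%%%%%%
 12 ***#*#%%@@@@@%@@@@@@%@@@@@@@%%%@@@%@%%%%%%%%%%%%%%%%%%%%%%%%%%
 15 *****%@%%@@@@@@@@@@@%@@@@@@@@%%@@@@@%%%%%%%%%%%%%%%%%%%%%%%%%%
 18 ****%%@@@@@@@@@@@@@@%@@@@@@@@%%@@@@@@%%%%%%%%%%%%%%%%%%%%%%%%%
 21 ***#%@@@@@@@@@@@@@@@@%@@@@@@@%%%@@@@@%%%%%%%%%%@%%%%%%%%%%@%%%
 24 ***%@@@@@@@@@@%@@@@@@%@@@@@@@@%%@@@@@@%@@%%%%%@%%%%%%%%%
[... 713 characters left out ...]
@@@@@@@%%%%#**%@@@%%@@@%%%%%@@
 60 %@@@@###@@@@@@@@@##%@@@@@@@@@@@@@@@@@@@@%%%#**#%@@@%%*##*%%%@@
 63 %@@@#%%#+@@@@@@@%##%@@@@@@@@@@@@@@%@@%@@%%%%**++@@@%*#%%##%%@@
 66 %@@@###*=%@@@@@@####@@@@@@@@@@@@@@@@@%%%%%%#**=+*+%%++##+%%%@@
 69 #@@@%+++=+@@@@@@####%@@@@@@@@@@@@@@@@@@%%%%#**=+++*+=+++=%%%%@
 72 *@@@@+++==@@@@@@#*##%@@@@@@@@@@@@@@@@@%@%%%**+=+++++++++#@@%%@
 75 *@@@@#+++=%@@@@@#**##%@@@@@@@@@@@@@@@@@@%%***==++++=+++=%%#+%@
 78 *%@%@@*****@@@@@@**###%@@@@@@@@@@@@%@%%%%#**+==++*++#%#*%%*+%@
 81 ##@@@@#%%*+@@@@@@**####%@@@@@@@@@@%%@@%%***+==+++*+*%@#**+++%@
 84 @*@@@@#%%#+@@@@@@@*##*#*#%%@@@@@@@@@%%#***++=++++*+*%@#+++++%%
 87 @*%@@@#%@#+@@@@@@@#*#%****###%%%%%%#***++++==++++++*%%#+++*%%%
```

Numeric check: the knob spans u 228–288 (centre 258) with the tips at u≈208 and 305. The knob is centred in the fork, and I still need about 21 mm of insertion.

Emit:
move_arm(targets=[[[0, 0, 0], [-2, 0, 0], 145], [[0, 0, 0], [-4, 0, 0], 145], [[0, 0, 0], [-4, 0, 0], 145], [[0, 0, 0], [-4, 0, 0], 145], [[0, 0, 0], [-4, 0, 0], 145], [[0, 0, 0], [-2, 0, 0], 145], [[0, 0, 0], [-1, 0, 0], 145], [[0, 0, 0], [0, 0, 0], 145], [[0, 0, 0], [0, 0, 0], 145], [[0, 0, 0], [0, 0, 0], 145]])

```text
clock: 20.42
tcp_pos: [0.546, -0.1972, 0.0679]
orientation: [-1.158, 1.286, -1.286]
ft_force: [-0.0, 1.3, -0.5]
opening: 0.0364
```

```bash
cat >> h.py <<'E'
def asc(c,v0,v1,u0,u1,dv=3,du=2):
    g=cv2.cvtColor(c[0],cv2.COLOR_BGR2GRAY)
    for v in range(v0,v1,dv): print("%3d "%v+"".join(" .:-=+*#%@"[min(9,x//26)] for x in g[v,u0:u1:du]))
E
python3 - <<'E'
from h import *
tcp,m=st(); c=grab("wrist","w17"); s=grab("scene","s17")
for z,rr in((.107,.0115),(.117,.0115)):
    B=ring(c,np.array([.553,-.131,z]),rr); print(z,B.min(0).round(1),B.max(0).round(1))
asc(c,48,165,196,320)
q=px(s,[.553,-.131,.101]).astype(int);print(q);asc(s,q[1]-16,q[1]+22,q[0]-25,q[0]+35,1,1)
E
```

```text
t 20.42 tcp [ 0.546  -0.1972  0.0679] F [-0.   1.3 -0.5] op 0.0364
tool axes x,y,z (cols)
 [[-1.047e-01  1.000e-04  9.945e-01]
 [-9.945e-01 -0.000e+00 -1.047e-01]
 [ 0.000e+00 -1.000e+00  1.000e-04]]
0.107 [230.5  91.4] [284.5 147.2]
0.117 [228.1  89.9] [286.7 150.3]
 48 ***#*##**%@@@@@@@@@@@@@@@@@@%%@@@@@@%@%%%%%@%%%%%@%%%%%%%%%%%%
 51 #*####**%@@@@@@@@@@@@@@@@@@@@%@@@@@@%%%%%%%@@%%%%%%%%%%%%%%%%%
 54 *###***#%@#@@@@@@@@@%@@@@@@@@%@@@@@@@@@%%@%%@@%%%%@%%%%%%%%%%%
 57 #####*#@@@@@@@@@@@@@@@@@@@@@@%@@@@@@@%@%%%%@@%%%%%@@%%%%%%%%%%
 60 *##****#@@@@@@@@@@@@@@@@@@@@@%%@@@@@@%@@%%%%@%%%%%%%%*##*%%%%%
 63 *****%%*+@@@@@@@@@@@@%@@@@@@@@@@@@@@@%@@%%%%@%%%%%%@*#%%##%%%%
 66 *#***##*=%@@@@@@@@@@@@@@@@@@@@%@@@@@@@%@@%%%@@%%%%%%++#*+%%%%%
 69 #**##+++=+@@@@@@@@@@@@@@@@@@@@%@@@@@@@@@%%@%@@%%%%%%++++=%%%%%
 72 *#*#@+++==@@@@@@@@@@@@@@@@@@@@@%@@@@@@%@@%%%@@%@%%%#++++#%%%%%
 75 ***%@#+++=%@@@@@@@@@@@@@@@@@@@@%@@@@@@@@@%%%%@@@%%%++++=%%@%%%
 78 **#@@@***+*@@@@@@@@@+++*@@@@@@@@@@@@@@%@@%%%%@@@%%%*#%#++++*%%
 81 **%@@@#%%*+@@@@@@@@@*++*@@@@@@@%@@@@@@@%@@%%%@@%%%%*%@#++++*%%
 84 **@@@@#%%#+@@@@@@@@@*+++
[... 3560 characters left out ...]
#%%=-##%=::---====-:::========----------=++=****=%
195 %#########===-#%#%-::---===---::========------------+++====@
196 #################%--:---===--:---=======------------++++++=+
197 ###################-:--====--:--#=======:---------::=+=++++=
198 ##################%#:---==----=+%#-=====:--------:-+=-=-+=+=
199 ###################%+----=--:+###%#-===---------:-+=-:-:=+==
200 %######################*++--########-==:-------:-+=-::::++--
201 %####################%%##=-#%######%#=:------::-+*=::::++=::
202 +%##################%%==%-#########%#-:-----::-+=--=+=++=:::
203 -*%%###############%##############**=------::-+-::::=++*=:::
204 :-+#%#############%#############%#*=------::-+-:.:.:+=---=+=
```

Emit:
move_arm(targets=[[[0, 0, 0], [0, -1.5, 0.6], 147], [[0, 0, 0], [0, 0, 0], 151], [[0, 0, 0], [0, 0, 0], 155], [[0, 0, 0], [0, 0, 0], 159], [[0, 0, 0], [0, 0, 0], 163], [[0, 0, 0], [0, 0, 0], 166], [[0, 0, 0], [0, 0, 0], 169], [[0, 0, 0], [0, 0, 0], 172], [[0, 0, 0], [0, 0, 0], 172], [[0, 0, 0], [0, 0, 0], 172]])

```text
clock: 21.35
tcp_pos: [0.5466, -0.1971, 0.0694]
orientation: [-1.158, 1.286, -1.286]
ft_force: [0.5, -0.5, -0.3]
opening: 0.0282
```

```bash
python3 - <<'E'
from h import *
tcp,m=st(); c=grab("wrist","w18"); s=grab("scene","s18")
asc(c,48,165,196,320)
asc(s,172,206,187,247,1,1)
E
```

```text
t 21.35 tcp [ 0.5466 -0.1971  0.0694] F [ 0.5 -0.5 -0.3] op 0.0282
tool axes x,y,z (cols)
 [[-0.1045 -0.      0.9945]
 [-0.9945  0.     -0.1045]
 [-0.     -1.     -0.    ]]
 48 ##*###*#*%@@@@@@@@@@@@@@@@@@%@@@@@@@%@%%%%@%%%%%%@%%%%%%@%%%%%
 51 #*#####*%@@%@@@@@@@@@@@@@@@@%@@@@@@@%@@%@%%%%%%%%%%%%%%%%%%%%%
 54 *######%@@@@@@@@@@@@@@@@@@@@%%@@@@@@@@@%%%@@%%%%%%%%%%%%%%%%%%
 57 #######@@@@@@@@@@@@@@@@@@@@@@%@@@@@@%@@%%@%@%@%%%@%%%%%%%%%%%%
 60 ***###@@#@@@@@%#%@@@@@@@@@@@@%@@@@@@%%@%%@%%###%%%@%%%%%@%%%%%
 63 **###%@@@@@@@%#%#+@@@@@@@@@@@%@@@@@@@@@%%@%*%%#*%@@%%%%%@%%%%%
 66 ****%@@@@@@@@##%#+%@@@@@@@@@@%%@@@@@@%@@%%#+##**%@@%%%%%%@%%%%
 69 #**#@@@@@@@@@%+++=*@@@@@@@@@@@%@@@@@@@%@%@#+++=#%@@%%%%%@@@%%%
 72 ###%@@@@@@@@@@+*+=+@@@@@@@@@@@%@@@@@@@@@%%*+++=%%%@@%%%%%@%%%%
 75 **#@@@@@@@@@@@*++==@@@@@@@@@@@#@@@@@@@%@@%++*+=%%#**+%%%%@@%%%
 78 *#%@@@@@@@@@@@#**++@@@@@@@@*++*@@@@@@@@@%%*#%#*%%*+++%%%%@@%%%
 81 *#%@@@@@@@@@@@##@#+%@@@@@@@*++*%@@@@@@@@@%*%@#*%%%++*%%%%@@%%%
 84 *#@@@@@@@@@@@@%#@#*@@@@@@@**+@@@@@@@@@%@@%*%@#+%+++*@%%%%%@%%%
 87 *#@@@@@@@@@@@@%#%%*%@@@@@@+++##**%%@@@@@@%*%@#*@*++*
[... 3195 characters left out ...]
###%%==-=::----=====--========-----------=+++++=+@
196 ############%==-##--:----====----=======------------++++++=+
197 ############=####%#::----====--=#-======----------::=+=++++=
198 %#################%#:---=====--+%#-=====:--------:-+=-=-==+=
199 ###################%+=---==-=+###%#====---------:-+=-:-:=+==
200 ###################%#---+++*########-==:-------:-+=-::::++--
201 %##################==##############%#=:-------:-++=::::++=::
202 +%###################%#############%#--------:-+=--=+=++=:::
203 -*%%###############%##############**=------::-+-::::=+++=:::
204 :-+#%###########################%#*=------::-+-:::.:+=---=+=
205 -:--*%###########%##########%#%%*==------::-+*=::.-+=:..::=+
```

```bash
python3 - <<'E'
from h import *
s=load("s18")
o=np.array([187,172]); k=px(s,[.553,-.131,.117])-o; print("knobtop pred",k,"obs ~ (24.5,178.5-172)")
sh=np.array([24.5,6.5])-k
for z in(.096,.099,.102,.105):
    print(z,[(px(s,np.array([.553,-.131,z])+[-.0107-.0000+.1045*t,.0011+.9945*t,0])-o+sh+[0,172]).round(1) for t in(-.02,-.01,0,.01,.02)])
E
```

```text
knobtop pred [25.2302308   5.74063585] obs ~ (24.5,178.5-172)
0.096 [array([ 35. , 184.5]), array([ 31.8, 186.4]), array([ 28.6, 188.4]), array([ 25.4, 190.4]), array([ 22.1, 192.5])]
0.099 [array([ 34.9, 183.3]), array([ 31.8, 185.3]), array([ 28.6, 187.3]), array([ 25.3, 189.3]), array([ 22. , 191.3])]
0.102 [array([ 34.9, 182.2]), array([ 31.7, 184.1]), array([ 28.5, 186.1]), array([ 25.2, 188.1]), array([ 21.9, 190.1])]
0.105 [array([ 34.8, 181. ]), array([ 31.6, 183. ]), array([ 28.4, 184.9]), array([ 25.1, 186.9]), array([ 21.8, 189. ])]
```

The wire height comes out at about 0.102 against a neck centre of 0.101, and the fork is centred. Closing to the mark.

Emit:
move_arm(targets=[[[0, 0, 0], [0, 0, 0.2], 174], [[0, 0, 0], [0, 0, 0.2], 176], [[0, 0, 0], [0, 0, 0], 178], [[0, 0, 0], [0, 0, 0], 180], [[0, 0, 0], [0, 0, 0], 182], [[0, 0, 0], [0, 0, 0], 184], [[0, 0, 0], [0, 0, 0], 184], [[0, 0, 0], [0, 0, 0], 184], [[0, 0, 0], [0, 0, 0], 184], [[0, 0, 0], [0, 0, 0], 184]])

```text
clock: 22.28
tcp_pos: [0.547, -0.1972, 0.0694]
orientation: [-1.158, 1.286, -1.286]
ft_force: [0.2, -0.9, 0.0]
opening: 0.0241
```

```bash
python3 - <<'E'
from h import *
tcp,m=st(); c=grab("wrist","w19"); asc(c,54,165,196,320)
asc(c,310,345,220,300,2,1)
E
```

```text
t 22.28 tcp [ 0.547  -0.1972  0.0694] F [ 0.2 -0.9  0. ] op 0.0241
tool axes x,y,z (cols)
 [[-0.1045 -0.      0.9945]
 [-0.9945  0.     -0.1045]
 [ 0.     -1.     -0.    ]]
 54 *###*##%@@@@@@@@@@@@@@@@@@@@%@@@@@@@@@%%%%@@%%%%%%%%%%%@%%%%%%
 57 ######%@@@@@@@@@@@@@@@@@@@@@%@@@@@@@@@@%@%%@%@%%%@%%%%%%%%%%%%
 60 *####%@@@@@@@@@@@@@%#@@@@@@@@%@@@@@@%@@%##%@%@%%%@%%%%%%%%%%%%
 63 #*###@@@@@@@@@@@@@#%#*#@@@@@@%@@@@@@@@%*%%##%@%%%@%%%%%%%%%%%%
 66 ####%@@@@@@@@@@@@@#%#*+@@@@@@@@@@@@@@%%*##**@@%%%@@%%%%%%%%%%%
 69 ##*#@@@@@@@@@@@@@@+*+==@@@@@@%%@@@@@@@#++++#@@@%%@%%%%%%@@%%%%
 72 ###%@%@@@@@@@@@@@@*+++=@@@@@@@@@@@@@@@#+++=%@@%%@@@%%%@%@%%%%%
 75 *##@@@@@@@@@@@@@@@*+++=@@@@@@@#*@@@@@%#+*+=%@@@#*@@%%%%%%@@%%%
 78 **%@@@@@@@@@@@@@@@#**++@@@@@@@*+%%%@@%#*#*+%@@%*+%%@%%%%%@@%%%
 81 *#@@@@@@@@@@@@@@@@%#@#*@@@@@@@%++*%@@@##@%*%@*+++%%@%%%%%@%%%%
 84 *%@@@@@@@@@@@@@@@@%#%%+@@@@@@+++*@@@@@##@%*%@%+++%@@@%%%%@@%%%
 87 *%@@@@@@@@@@@@@@@@@#@%*@@@@@#*+++%@@@@##@%*%@%+++%%@@%@@%@@%%%
 90 #%@@@@@@@@@@@@@@@@@#@%*%*=*******+++*%##@#*%%%++*%%@@%%@%@@@%%
 93 #%@@@@@@@@@@@@@@@@@#%%*=*#########***++#@#*%*++*%%@@
[... 2365 characters left out ...]
+*+**********#%%@%@%%%%%%%%%%*:. . .
330   ..=******************=..:+*****************************+++====-::::.......    
332   ..=+******************-:-******************************-................ .   .
334     ........:::-==+*****-:-******************************-......... ... ...    .
336     . .   . .    .....::..:=*%********************+=-::.... .. .....  .... . .. 
338              .    ..   . .......::---====--:::............   ... .     .. .  .. 
340                         .   ...... ............    ... .. ...  .. .  . .    .   
342                       .  ..     . ... . .....  ....  . .  . . ..       .    .   
344                    .       .     .. .  . ..    .   . .   .     .
```

```bash
python3 - <<'E'
from h import *
for n in("w13","w14","w19"):
    im=load(n)[0].astype(int)[318:340,215:310]; red=(im[:,:,2]-im[:,:,1]>60); 
    ys,xs=np.nonzero(red); print(n,"red u",(xs+215).mean() if len(xs) else None,len(xs),np.unique(ys+318))
    row=im[8].max(1); d=np.where(row<60)[0]+215; print(" dark u row326",d)
E
```

```text
w13 red u 260.44412607449857 349 [318 319 320 321 322 323 324 325 326 327 328 329 330 331 332 333 334 335
 336 337 338]
 dark u row326 [242 243 244 307 308 309]
w14 red u 274.1578947368421 95 [319 320 321 322 323 324 325 326 327 328 329 330 331 332 333 334 335 336]
 dark u row326 [215 216 217 218 219 220 221 222 223 244 245 246 294 295 296 297 298 299
 300 301 302 303 304 305 306 307 308 309]
w19 red u 245.0625 16 [330 331 332 333 334 335]
 dark u row326 [215 216 217 218 219 220 221 222 244 245 246 295 296 297 298 299 300 301
 302 303 304 305 306 307 308 309]
```

The pointer (u 244–246) sits on the red mark (u 245). Lifting gently.

Emit:
move_arm(targets=[[[0, 0, 0], [0, -0.5, 0], 184], [[0, 0, 0], [0, -0.8, 0], 184], [[0, 0, 0], [0, -0.8, 0], 184], [[0, 0, 0], [0, -0.8, 0], 184], [[0, 0, 0], [0, -0.8, 0], 184], [[0, 0, 0], [0, -0.8, 0], 184], [[0, 0, 0], [0, -0.8, 0], 184], [[0, 0, 0], [0, -0.8, 0], 184], [[0, 0, 0], [0, -0.8, 0], 184], [[0, 0, 0], [0, -0.8, 0], 184]])

```text
clock: 23.17
tcp_pos: [0.5469, -0.1972, 0.077]
orientation: [-1.158, 1.286, -1.286]
ft_force: [0.7, 1.1, -1.1]
opening: 0.0236
```

```bash
python3 - <<'E'
from h import *
tcp,m=st(); c=grab("wrist","w20"); asc(c,54,160,196,320)
im=c[0].astype(int)[318:340,215:310]; red=(im[:,:,2]-im[:,:,1]>60);ys,xs=np.nonzero(red); print("red",(xs+215).mean(),len(xs)); print(np.where(im[8].max(1)<60)[0]+215)
E
```

```text
t 23.17 tcp [ 0.5469 -0.1972  0.077 ] F [ 0.7  1.1 -1.1] op 0.0236
tool axes x,y,z (cols)
 [[-1.045e-01 -3.000e-04  9.945e-01]
 [-9.945e-01  1.000e-04 -1.045e-01]
 [-0.000e+00 -1.000e+00 -3.000e-04]]
 54 #######*#%@@@@@@@@@@@@@@@@@@%@@@@@@@%@%%%%@%@%%@@%%%%%@%%%%%%%
 57 #**#####%@@@@@@@@@@@@@@@@@@@%@@@@@@@@@@%%@@@%%%%@%%%%%@@%%%%%%
 60 #######%@@@@@@@@@@@%%@@@@@@@%%@@@@@@@@%%##%@@%%@@%%%%%%%%%%%%%
 63 ##*###%@@@@@@@@@@@#%#*#@@@@@@@@@@@@@@@%*%%*%%%%%%@%%%%%@%%%%%%
 66 ######@@@@@@@@@@@@*%%*+@@@@@@%@@@@@@@@%*##**@@%@@@%%%%%@@%%%%%
 69 #*###%@@@@@@@@@@@@+**+=@@@@@@@@@@@@@@@%+*+=#%@%@@@%@%%%@@%%%%%
 72 #####@@@@@@@@@@@@@*+++=@@@@@@@@@@@@@@@#+++=%@@%%@@@%%%%@@%%%%%
 75 #*##%@@@@@@@@@@@@@#+++=@@@@@@@%@@@@@@@#+++=%@@%%@@@%%%%@@%%%%%
 78 #*##@@@@@@@@@@@@@@%**++@@@@@@@@@@@@@@@**#*+%@@%%%%@%%%%%@@%%%%
 81 ##*%@%@@@@@@@@@@@@%#%%*%@@@@@@@@****@%*#@%*%@@%+++%%%%%%@@%%%%
 84 **#@@@@@@@@@@@@@@@@#@%*%@@@@@@%**+%@@@*#@#*%@@%+++%@%%%%@@%%%%
 87 **#@@@@@@@@@@@@@@@@#%%*%@@@@@@%*++#@@@*#@#*%@%%+*%%@%%%%@@%%%%
 90 **#@@@@@@@@@@@@@@@@#@%*#@*==*++**++*#@*#@#*%@*++*@@@%@%%@@%%%%
 93 **%@%@@@@@@@@@@@@@@+%%*++
[... 1007 characters left out ...]
%%%%%%%%#***+++=++++++%%%%%@%%%%%%%
141 ..=**--=+++++++++++=#%#*****#####****++#%#+%%%*++%%%%%%%%%%%%%
144 ..-**---=+++++++++++=++=++********+++++#%#+***+++*%%%%%%%%%%%%
147 +****+---+++++++++++=++=+++++++++++++++#%#=+++++%@%%%%%%%%%%%%
150 ******----=+++++++++=++=+++++++++++++++#%#=+++++**+*%%%%%%%%%%
153 ******---=-=++++++++==+=++++++++++++++=++#=++++++++++++%%%%%%%
156 ::::**+-----==++++++==+=++++++++++++++-=++=+++++++++++++++%%%%
159 ::::=**------==+++++==+=++++++++++++++-=+==++++++++++++++++++*
red 245.0625 16
[215 216 217 218 219 220 221 222 244 245 246 277 278 279 280 281 282 283
 284 285 286 287 288 289 290 291 292 293 294 295 296 297 298 299 300 301
 302 303 304 305 306 307 308 309]
```

Emit:
move_arm(targets=[[[0, 0, 0], [0, -1, 0], 184], [[0, 0, 0], [0, -2, 0], 184], [[0, 0, 0], [0, -4, 0], 184], [[0, 0, 0], [0, -5, 0], 184], [[0, 0, 0], [0, -6, 0], 184], [[0, 0, 0], [0, -6, 0], 184], [[0, 0, 0], [0, -5, 0], 184], [[0, 0, 0], [0, -4, 0], 184], [[0, 0, 0], [0, -2, 0], 184], [[0, 0, 0], [0, -1, 0], 184]])

```text
clock: 24.05
tcp_pos: [0.5472, -0.1973, 0.1136]
orientation: [-1.157, 1.285, -1.286]
ft_force: [-0.2, -0.3, -1.3]
opening: 0.0238
```

Emit:
move_arm(targets=[[[0, 0, 0], [0, 0, 0], 184], [[0, 0, 0], [0, 0, 0], 184], [[0, 0, 0], [0, 0, 0], 184], [[0, 0, 0], [0, 0, 0], 184], [[0, 0, 0], [0, 0, 0], 184], [[0, 0, 0], [0, 0, 0], 184], [[0, 0, 0], [0, 0, 0], 184], [[0, 0, 0], [0, 0, 0], 184], [[0, 0, 0], [0, 0, 0], 184], [[0, 0, 0], [0, 0, 0], 184]])

```text
clock: 24.88
tcp_pos: [0.547, -0.1972, 0.1131]
orientation: [-1.158, 1.286, -1.286]
ft_force: [0.3, 0.3, -1.5]
opening: 0.0241
```

```bash
python3 - <<'E'
from h import *
tcp,m=st(); print(np.abs(r.get_state()["joint_vel"]).max()); c=grab("wrist","w21"); s=grab("scene","s21"); asc(c,54,160,196,320)
im=c[0].astype(int)[318:340,215:310]; red=(im[:,:,2]-im[:,:,1]>60);ys,xs=np.nonzero(red); print("red",(xs+215).mean(),len(xs)); print(np.where(im[8].max(1)<60)[0]+215)
print(px(s,[.553,-.131,.157]),px(s,[.553,-.131,.107]))
asc(s,140,206,190,245,1,1)
for b in blobs(c): print(b[0],w(c,b[1],.024).round(3))
E
```

```text
t 24.88 tcp [ 0.547  -0.1972  0.1131] F [ 0.3  0.3 -1.5] op 0.0241
tool axes x,y,z (cols)
 [[-0.1045 -0.      0.9945]
 [-0.9945  0.     -0.1045]
 [-0.     -1.     -0.    ]]
0.0008888459934729056
 54 **##############%@@@@@@@@@@@@@@@@@@@@@%@@@%@@@%@@@@%%%%%%%%@%%
 57 #*#############%@@@@@@@@@@@@@@@@@@@@@@@@@@%@@@@@@@@@%%%%%%%@%%
 60 @*############@@@@@%%%@@@@@@@@@@@@@@@@@%%#%%@@@@@%@@%%%%%%%@%%
 63 @*###########%@%@@#%#*#@@@@@@@@@@@@@@%%*%%*#@@@@@%@@%@%%%%%@@%
 66 @#*#########%@@@@@*%%*+@@@@@@@@@@@@@@@%*#%**@@@@@@@@%%%%%%%%@%
 69 @%*########%@@@@@@+*++=@@@@@@@@@@@@@@@%+*+=#@@@@@@@@@%%%%%%%%%
 72 @@**######%@@@@@@@*+++=@@@@@@@@@@@@@@@#+*+=%@@@@@@@@%@%%%%%%@%
 75 @@**######@@@@@@@@#**+=%@@@@@@@@@@@@@@*+*+=%@@@@@@@@@%%%%%%%@%
 78 @@%*#####%@@@@@@@@%**++%@@@@@@@@@@@@@@**#*+%@@@@@@%@@%@%%%%%@%
 81 *@@**####@@@@@@@@@%#@%*%@@@@@@@@@@@@@@*#@%*%@@@@@@%@@%%%%%%%@%
 84 :@@**###%@@@@@@@@@@#@%*%@@@@@@@@@@@@@@*#@%*@@@@@@@@@@%%%%%%%@@
 87 -@@%*###@@@@@@@@@@@#@%*@@@@@@@@%@@@@@@##@%+%%@@@@@@%**%%%%%%@@
 90 -+@@**##@@@@@@@@@@@#@%*#%*+**++**++*#%*#@#*@@@@@@@#**+*%%%%%%@
 93 --@@**#%@@@@@@@@@@@#%%*=+*####
[... 5062 characters left out ...]
----++++==
196 ##########%####-========--##-========------------+++++=
197 ############%=%---==----######-======----------::=+=++=
198 ############=-####-#-##########-=====:--------:-+=-=-==
199 ###################%#%##########-===---------:-+=-:-:=+
200 #################################-=-:------::-+=-::::++
201 ##################################=:------::-++=::::++-
202 ################################%#-------::-+=--=+=++=:
203 ###############################**=------::-+-::::=+++=:
204 ###############################*-------::-+-:...:+=---=
205 -*%########################%%*==------::-++=::.-+=:.:::
[277 311  17  25 272] [ 0.559 -0.347  0.024]
[161 345  11  20 104] [ 0.428 -0.371  0.024]
```

```bash
python3 - <<'E'
from plant import finish_job
print(finish_job())
E
```

```text
the job is handed in; nothing more can be done
None
```

The job was handed in at about 25 s on the robot clock (58 s limit). The hand-in gives no verdict, so what follows rests on my own checks.

**What I did:**
- **Spare weights:** I stood both in the empty pockets.
- **Forceps:** I took them off their rest and closed them to the red mark in the air to calibrate. I then reopened them, put the fork round the neck of the reference weight, squeezed to the mark and lifted.

**Last checks:**
- **Block:** All four weights fitted as standing on the bench in their pockets, about 38–42 mm apart. I checked this by fit after the last release and by eye just before taking the forceps. It was not remeasured at the end, when the block was mostly out of view.
- **Gap:** The opening was 24.1 mm, against 24 mm at the mark. The pointer was on the red mark after closing and in the early lift. In the final picture other red objects spoiled that colour check, so the opening and an unchanged pointer position stand in for it.
- **Hold:** The arm was still (joint speeds below 0.001 rad/s). The knob was centred in the fork and appears about 39–40 mm above its place on the pan in the scene camera. Fz was −1.5 N, about right for the lifted forceps and weight.

**What disagreed:**
- The finger pads seemed to sit about 20–27 mm behind the stated TCP. The brass weights were therefore held by their knobs and necks instead of the straight body, but both still seated upright.
- I judged the last steps from numbers and pixel maps, because all 12 picture views were used. I did not remeasure the dropper bottle, but nothing was moved near it.

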